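Meter sealing plugs through a sprung gate

TASK

Tip the four plugs out of the small steel tray into the sloping hopper and stand the empty tray upright on the bench again. Then draw the hopper's sprung gate out by its black grip until the pointed tab on the gate is level with the point of the clamped marker on its scale, not past it, hold it there until all four plugs have run down into the catch bin, and ease the gate fully shut without letting it snap back. Leave the marker and the other things on the bench as they are.

Things in the scene. Friction and masses are not known exactly. Their poses are not given: they have to be found in the camera images.
- station: Fixed metering station of bare sheet metal on the right half of the bench, about 290 long (x), 134 wide (y), 210 mm high at the back. Origin on the bench; z up, -x is the downhill direction. Low open catch bin at x from -195 to -55 mm; the sloping hopper behind it up to x = 88 mm.
- bin_floor (a point): Middle of the catch bin's inner floor, 4 mm above the bench. Inside, the bin is 132 long (station x) and 104 mm wide (y); walls 40 mm high under the chute, 65 at the sides, 75 at the far end.
- hopper: The station's fixed open-topped chute, sloping 35 degrees down to the bin. Origin: middle of the chute floor under the gate, 74 mm above the bench; x runs uphill along the floor, y across, z square to the floor (leans downhill 35 degrees from vertical).
- hopper_mid (a point): Middle of the hopper floor above the gate, at hopper x = 62 mm. The hopper space: hopper x 2 to 125, y -52 to 52 mm; side walls reach hopper z = 72, back wall 77 mm (its top is 210 mm above the bench). Outside the +y wall stands the scale plate: x 6 to 38, y 58 to 62, z 40 to 155 mm.
- gate (a joint): Travel of the sprung gate along hopper z in m: 0 shut, 0.070 at its stop; a spring pulls it shut (2 N shut, about 10 N at 40 mm). A plate 102 mm wide across the chute with a crossbar 78 to 86 mm above the floor and a black grip above it.
- gate_grip (a point): Centre of the gate's black grip block: 16 mm thick along hopper x, 44 long along hopper y, 34 mm tall along hopper z, standing free above the crossbar; 116 mm above the chute floor (hopper z) with the gate shut. Pinch it across its 16 mm.
- gate_index (a point): Tip of the pointed tab on the gate's crossbar end, beside the scale (hopper +y side), 82 mm above the chute floor with the gate shut; moves with the gate.
- marker_tip (a point): Tip of the clamped marker on the scale, pointing at the path of the gate's tab; it shows how far to draw the gate. At the right length the two tips are at the same hopper z.
- marker (a joint): Where the marker is clamped, in m of gate travel: the gate's tab is level with it when joint gate has this value. Clamped with friction; not to be shifted.
- tray: Loose steel pouring tray, 90 mm wide (y), x from -53 to 80, floor 3 thick, walls 34 mm high; its +x end is an open lip ramp rising to 14 mm at 20 degrees. Fixed square bar handle, 12 by 12, 90 mm clear length along y, at x = 0, centre 75 mm above the underside. Origin: on the underside, below the handle; z up. 0.25 kg empty.
- plug0: One of four alike aluminium sealing plugs: hexagon head 24 mm wide and 10 high, threaded end 18 mm thick, 22 mm tall in all, 35 g. Origin: centre of the head's underside. Starts standing in the tray.
- plug1: One of four alike aluminium sealing plugs: hexagon head 24 mm wide and 10 high, threaded end 18 mm thick, 22 mm tall in all, 35 g. Origin: centre of the head's underside. Starts standing in the tray.
- plug2: One of four alike aluminium sealing plugs: hexagon head 24 mm wide and 10 high, threaded end 18 mm thick, 22 mm tall in all, 35 g. Origin: centre of the head's underside. Starts standing in the tray.
- plug3: One of four alike aluminium sealing plugs: hexagon head 24 mm wide and 10 high, threaded end 18 mm thick, 22 mm tall in all, 35 g. Origin: centre of the head's underside. Starts standing in the tray.
- lamp: Fixed bench lamp: round foot of 90 mm, upright post 18 mm thick and 420 mm tall at its origin, with a small shade of 72 mm on top reaching 91 mm toward its +x. Do not hit it.
- housing: Bystander: round cast aluminium housing, 92 mm wide, 85 mm high, a side port reaching 55 mm from the axis. Origin under its centre.
- board_jig: Bystander: black block with a circuit board on it, 85 x 65 mm, 41 mm high. Origin under its centre.
- heatsink: Bystander: dark finned heat sink, 55 x 55 x 36 mm. Origin under its centre.
- flux: Bystander: white closed bottle, 52 mm wide, 110 mm high. Origin under its centre.
- cup: Bystander: black plastic cup, 64 mm wide, 60 mm high. Origin under its centre.
- driver: Bystander: screwdriver lying on the bench, 190 mm long along its x, under 35 mm high.
- spanner: Bystander: steel spanner lying flat, 170 mm long along its x, under 15 mm high.
There are look-alikes about, which are no part of the job. Leave any blue or pink look-alike of the tray alone.

How it is judged (in metres and radians):
On the way, in this order (a step that is already met when the one before it is completed fails the run):
1. all four plugs lie in the hopper behind the shut gate (x of plug0 in the frame of hopper between -0.005 and 0.13 m and y of plug0 in the frame of hopper between -0.056 and 0.056 m and z of plug0 in the frame of hopper between -0.01 and 0.062 m and x of plug1 in the frame of hopper between -0.005 and 0.13 m and y of plug1 in the frame of hopper between -0.056 and 0.056 m and z of plug1 in the frame of hopper between -0.01 and 0.062 m and x of plug2 in the frame of hopper between -0.005 and 0.13 m and y of plug2 in the frame of hopper between -0.056 and 0.056 m and z of plug2 in the frame of hopper between -0.01 and 0.062 m and x of plug3 in the frame of hopper between -0.005 and 0.13 m and y of plug3 in the frame of hopper between -0.056 and 0.056 m and z of plug3 in the frame of hopper between -0.01 and 0.062 m and value of joint gate below 0.006 m), for 0.3 s.
2. with the empty tray standing upright on the bench, the gate is drawn until its tab is level with the marker (within 4 mm) and held there for 0.6 s (z of gate_index in the frame of marker_tip between -0.004 and 0.004 m and angle between tray's own z axis and vertical below 0.1 rad and height (world z) of tray below 0.012 m), for 0.6 s.
At the end, for the whole second after the job is handed in: All four plugs lie at rest inside the catch bin, the gate is shut to within 3 mm, and the tray stands upright on the bench (tilt under 0.1 rad, underside within 12 mm of the bench), at rest (x of plug0 in the frame of station between -0.196 and -0.052 m and y of plug0 in the frame of station between -0.056 and 0.056 m and z of plug0 in the frame of station between -0.005 and 0.055 m and linear speed of each of plug0, plug1, plug2, plug3, tray below 0.03 m/s and x of plug1 in the frame of station between -0.196 and -0.052 m and y of plug1 in the frame of station between -0.056 and 0.056 m and z of plug1 in the frame of station between -0.005 and 0.055 m and x of plug2 in the frame of station between -0.196 and -0.052 m and y of plug2 in the frame of station between -0.056 and 0.056 m and z of plug2 in the frame of station between -0.005 and 0.055 m and x of plug3 in the frame of station between -0.196 and -0.052 m and y of plug3 in the frame of station between -0.056 and 0.056 m and z of plug3 in the frame of station between -0.005 and 0.055 m and value of joint gate below 0.003 m and angle between tray's own z axis and vertical below 0.1 rad and height (world z) of tray below 0.012 m); the robot touches nothing.
It fails at once if the gate is drawn more than 9 mm past the marker (z of gate_index in the frame of marker_tip above 0.009 m).
It fails at once if the gate snaps back faster than 0.3 m/s (velocity of joint gate below -0.3 m/s).
It fails at once if the marker is shifted by more than 3 mm (distance of marker_tip from where it was at the start of the episode above 0.003 m).
It fails at once if a bystander is moved more than 30 mm or the lamp is struck harder than 5 N (distance of any of housing, board_jig, heatsink, flux, cup, driver, spanner from where it was at the start of the episode above 0.03 m or contact force between lamp and anything else above 5 N).
It also fails if it takes over 72 s, if anything falls off the work surface, if the arm or the gripper's body presses on something with over 40 N, if the wrist force passes 120 N, or if a joint passes its speed limit or range.

ROBOT

A 6-joint arm with a two-finger parallel gripper is mounted at the origin on the work surface. World frame = base frame: x ahead of the robot, y to its left, z up, the work surface at z = 0. Lengths are in mm, angles in rad, forces in N, time in s.
With the tool pointing down it reaches from about 300 to 775 mm from the base axis. Payload 14.6 kg.
Tool frame: the origin (TCP) lies at the very end of the fingers, on their centre line; the grasp point (between the pads) lies 19 mm behind it; z points along the fingers, y is the line along which they close (so a half turn about z gives the same grasp; the last joint's range is limited). The gripper opens to 94 mm and grips with 3 to 60 N. Pads are 16 mm wide; open, the fingers measure 119 mm over their backs; the gripper's body (75 mm by 177 mm) begins 78 mm behind the grasp point.
Start: joints at [-1.172, 0.3, 1.521, -0, 1.321, -0.067], TCP at [247.017, -491.397, 181.546] pointing down, gripper open.
Joint ranges: [-3.03, 3.03], [-0.79, 2.21], [0.23, 2.52], [-1.04, 4.18], [0, 3.07], [-2.55, 2.55]. Speed limits (rad/s): [2.22, 2.22, 2.57, 3.14, 3.14, 3.14].

INTERFACE

Orientations are given as a unit quaternion [w, x, y, z].
In Python, from workcell import env, viewer, spotter gives the robot as it stands.
- The arm moves only by the shell command python3 -m crank 'ROWS' [FORCE]. ROWS is JSON, one flat list of numbers, 7 for each row, row after row: the shift along the tool's x, y, z scaled (see below), then the turn, a rotation vector about the tool's x, y, z scaled (see below), then the opening, from 0 (shut) to 1 (fully open). In form: [dx, dy, dz, ax, ay, az, claw, dx, dy, dz, ax, ay, az, claw, ...]. A call has 1 to 20 rows; each row is the pose to reach, as a shift and turn from the pose commanded when the call began, along the tool's axes at that moment; what a row does not reach only later rows make up. The controller multiplies each number of a shift by 40 cm and each number of a turn by 0.5 rad. A row lasts 1/12 s, in which the tool goes at most 41.7 mm and 7.16 degrees, less where a joint would pass 70% of its speed; a pose out of reach is approached as far as the arm can. A call with a number of a shift or a turn outside -1 to 1 is refused whole. A call with a gripper value outside its range is refused whole. The fingers move at their own pace and stop on an object; FORCE is the grip in N (left out, the last holds). Time passes only in rows, so rows that repeat a pose let the fingers close. It gives the time, the measured TCP pose, the force, the opening and the grip force at its end, in the units of the state.
- env.get_state(): the state, without advancing time (a new reading comes with each control period).
- viewer.read_camera(name): name is "scene" or "top" or "wrist"; returns the picture (384x512x3 uint8, red, green, blue); there is no depth.
- viewer.camera_model(name): a dict with "fx", "fy", "cx", "cy" (pixels), "rvec" (rotation vector, rad) and "tvec" (3), from world to camera coordinates, as OpenCV has them; the wrist camera has in their place "tool_from_camera" (4x4, takes a point from camera to tool coordinates, whose origin is the TCP and whose axes are the flange's). Camera axes: x right, y down, z forward; pixel columns grow to the right and rows downward; lengths in mm; the calibration is good to about 2 mm. The wrist camera is an equidistant fisheye: a pixel r from the principal point sees the ray r / f radians off the axis. A picture is of the moment at which its call begins: read the wrist's pose just before it. camera_model takes no time and is no camera call.
- env.hand_in(): hands the job in; it is judged then, once.
Trained networks look in the newest picture that a camera, given by its name, has taken for a name from the list of things; names that differ only in an ending like _2 or _b are one class to them, and where a whole thing is asked for, a point or a joint stands for the part that bears it (a point fixed in the world has none). Each returns a list of dicts, best first, with "score" (0 to 1); they miss things now and then, are a little off and sometimes report something else, mostly with a low value. They report only what shows in the picture. A call takes as long as a camera call. They do not tell look-alikes from the thing itself.
- spotter.find_in(camera, query): "extent" ([centre column, centre row, width, height] in pixels, round what is visible of it).
- spotter.silhouettes(camera, query): "pixels" (384x512 bool, what is visible of it) and "extent" ([centre column, centre row, width, height] in pixels, round what is visible of it).
The state is a dict: "time": time; "joint_pos": joint angles; "joint_velocities": joint speeds; "joint_torque": joint torques, N m; "tool_pos": TCP position; "tool_rot": TCP orientation; "wrist_force": force on the tool from outside, world axes, zero at the start; "torque": the same for the moment, N m; "finger_gap": finger opening in mm; "grasp_force": force on a finger pad.
Only numpy, scipy, OpenCV 4.12 (cv2) and the standard library are available. Lean on these libraries where they do the work, as an engineer would, in place of code of your own. Each camera call takes 0.05 s, during which the arm holds its last target. There are 200 camera calls.

## Working session

There is one attempt and no reset: what is moved stays moved. The work goes in short steps, Python scripts to look and compute and a shell command to move; the robot and the scene stay as the last step left them, time stands still between calls to the robot, and variables do not carry over. Pictures are saved under pics/ and viewed, at most 10 in all, crops included, and the job is handed in when it is done.

```bash
ls; mkdir -p pics
cat > h.py <<'E'
import numpy as np, cv2
from workcell import env, viewer, spotter
from scipy.spatial.transform import Rotation as R
def cam(n):
    m=viewer.camera_model(n); K=np.array([[m['fx'],0,m['cx']],[0,m['fy'],m['cy']],[0,0,1.]])
    return K,R.from_rotvec(np.ravel(m['rvec'])).as_matrix(),np.ravel(m['tvec'])
def proj(n,P):
    K,r,t=cam(n); q=(K@(r@np.atleast_2d(P).T+t[:,None])).T; return q[:,:2]/q[:,2:]
def ray(n,px):
    K,r,t=cam(n); o=-r.T@t; d=r.T@np.linalg.inv(K)@np.array([px[0],px[1],1.]); return o,d/np.linalg.norm(d)
def at_z(n,px,z):
    o,d=ray(n,px); return o+d*(z-o[2])/d[2]
def tri(a,pa,b,pb):
    (o1,d1),(o2,d2)=ray(a,pa),ray(b,pb)
    s=np.linalg.lstsq(np.c_[d1,-d2],o2-o1,rcond=None)[0]
    p,q=o1+d1*s[0],o2+d2*s[1]; return (p+q)/2,np.linalg.norm(p-q)
def shot(n,f=None):
    im=viewer.read_camera(n)
    if f: cv2.imwrite('pics/'+f,im[:,:,::-1])
    return im
E
python3 - <<'E'
from h import *
np.set_printoptions(precision=1,suppress=True)
a=shot('scene');b=shot('top')
cv2.imwrite('pics/s.png',np.hstack([a,b])[:,:,::-1])
cv2.imwrite('pics/both.png',cv2.resize(np.vstack([a,b]),None,fx=.78,fy=.78)[:,:,::-1])
cv2.imwrite('pics/a.png',cv2.resize(a,(800,600),interpolation=cv2.INTER_CUBIC)[:,:,::-1]);cv2.imwrite('pics/b.png',cv2.resize(b,(800,600),interpolation=cv2.INTER_CUBIC)[:,:,::-1])
for n in('scene','top'):
  K,r,t=cam(n);print(n,K[0,0],K[0,2],K[1,2],-r.T@t,r[2])
  for q in ['tray','station','hopper','gate','gate_grip','gate_index','marker_tip','marker','plug0','lamp','flux','housing','cup','board_jig','heatsink','driver','spanner']:
    print(q,[(np.round(x['extent'],1).tolist(),round(x['score'],2)) for x in spotter.find_in(n,q)[:5]])
E
```

```text
pics
scene 358.15510505308197 250.1916753319585 198.62118369924934 [1123.4  186.3 1039.5] [-0.5 -0.2 -0.8]
tray [([392.3, 252.7, 48.6, 42.9], 0.97), ([351.9, 183.8, 47.1, 37.7], 0.93), ([328.9, 232.7, 40.4, 37.8], 0.86)]
station [([224.1, 208.3, 91.5, 93.7], 0.61)]
hopper [([213.3, 192.1, 61.8, 69.0], 0.69)]
gate [([220.8, 204.6, 30.2, 28.2], 0.54), ([221.8, 269.0, 19.7, 23.4], 0.24)]
gate_grip [([220.9, 204.0, 35.8, 23.2], 0.69)]
gate_index [([220.7, 203.3, 26.3, 26.4], 0.46)]
marker_tip [([223.5, 209.6, 93.6, 98.8], 0.19)]
marker [([208.6, 203.1, 3.0, 6.4], 0.62), ([355.7, 318.6, 27.2, 33.8], 0.5)]
plug0 [([343.5, 239.2, 4.4, 8.0], 0.55), ([329.5, 246.3, 9.8, 9.6], 0.37)]
lamp [([152.4, 235.3, 69.0, 96.0], 0.65)]
flux [([394.2, 209.1, 21.7, 26.9], 0.76), ([223.2, 204.2, 28.0, 27.9], 0.48)]
housing [([301.1, 292.1, 35.3, 34.5], 0.57), ([222.7, 204.4, 25.7, 27.0], 0.48)]
cup [([221.9, 268.9, 19.4, 26.1], 0.79)]
board_jig [([357.9, 319.3, 25.9, 38.8], 0.77)]
heatsink [([309.4, 189.4, 19.2, 15.1], 0.67)]
driver [([355.5, 319.6, 28.0, 36.9], 0.7), ([202.1, 162.1, 19.0, 21.2], 0.63)]
spa
[... 343 characters left out ...]
.75)]
gate [([292.8, 178.2, 32.6, 41.7], 0.65)]
gate_grip [([293.1, 175.8, 32.6, 39.5], 0.62)]
gate_index [([291.5, 176.3, 33.3, 43.6], 0.88)]
marker_tip []
marker []
plug0 [([176.6, 214.1, 5.6, 7.7], 0.52), ([184.9, 207.2, 12.1, 10.5], 0.42)]
lamp [([212.9, 256.6, 22.8, 23.9], 0.73), ([139.8, 128.1, 26.0, 26.1], 0.3)]
flux [([111.1, 260.2, 27.0, 22.3], 0.8)]
housing [([191.4, 131.6, 30.3, 36.8], 0.91)]
cup [([267.6, 126.8, 21.6, 25.5], 0.78)]
board_jig [([138.8, 126.2, 25.7, 27.5], 0.77), ([356.1, 235.7, 8.5, 34.4], 0.62)]
heatsink [([213.5, 256.5, 24.4, 21.6], 0.81)]
driver [([355.5, 234.3, 10.7, 29.4], 0.88), ([268.9, 126.5, 23.5, 27.3], 0.48)]
spanner [([398.3, 181.2, 33.4, 47.2], 0.88)]
```

View pics/a.png

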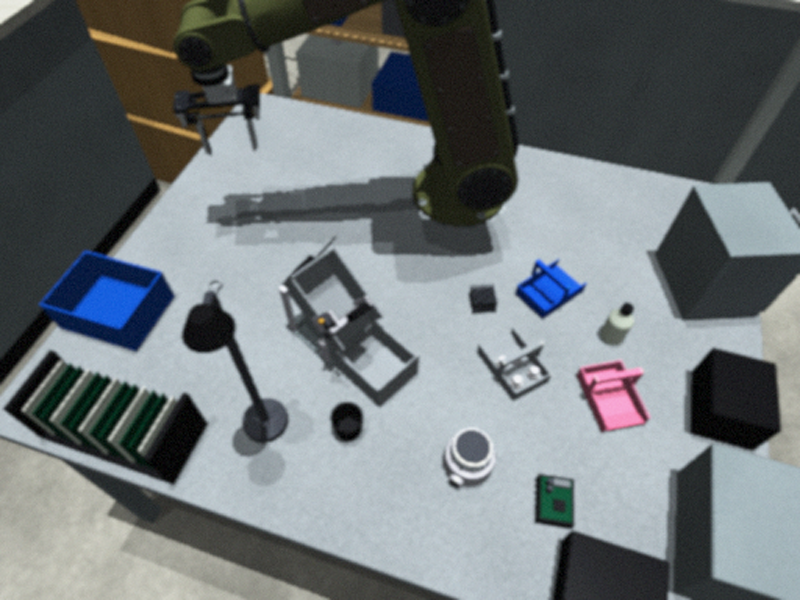

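View pics/b.png

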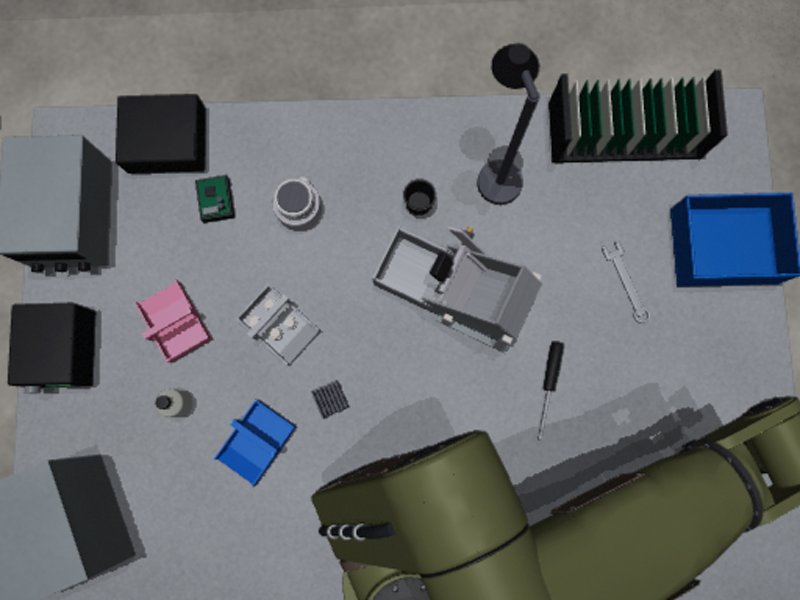

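Candidates for the tray in the top view (800x600 pixels): steel (280,325), pink (173,322), blue (257,442). The steel one fits the description, because it is bare metal and holds the plugs. I'll confirm that in an enlarged crop together with the station.

Run:
```python
import cv2,numpy as np
s=cv2.imread('pics/s.png')
def t(x,y,w,ox): return cv2.resize(s[y:y+int(w*.75),ox+x:ox+x+w],(400,300),interpolation=cv2.INTER_CUBIC)
m=np.vstack([np.hstack([t(140,175,80,512),t(230,137,120,512)]),np.hstack([t(295,203,64,0),t(170,150,120,0)])])
cv2.imwrite('pics/m.png',m)
```

```text
(no output)
```

View pics/m.png

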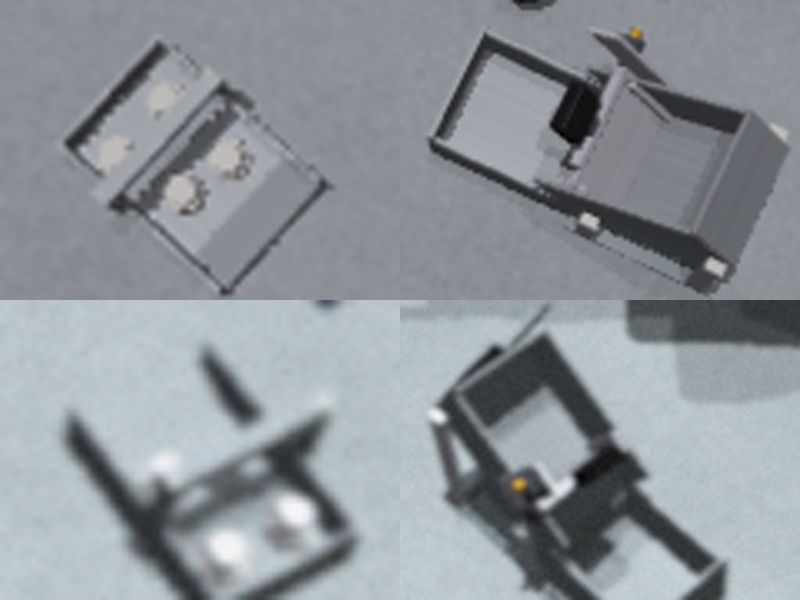

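```bash
cat > fit1.py <<'E'
from h import *
from scipy.optimize import least_squares
np.set_printoptions(precision=2,suppress=True)
T1=lambda u,v:(140+u/5,175+v/5); T2=lambda u,v:(230+(u-400)/3.3333,137+v/3.3333)
T3=lambda u,v:(295+u/6.25,203+(v-300)/6.25); T4=lambda u,v:(170+(u-400)/3.3333,150+(v-300)/3.3333)
def fit(obs,model,p0):
    f=lambda p:np.concatenate([(proj(n,model(p,m))[0]-px) for n,px,m in obs])
    s=least_squares(f,p0,loss='soft_l1'); print(s.x, s.fun.reshape(-1,2).tolist() if 0 else np.round(f(s.x).reshape(-1,2),1).tolist()); return s.x
rz=lambda a:R.from_euler('z',a).as_matrix()
tray=lambda p,m: np.array([p[0],p[1],0])+rz(p[2])@np.array(m,float)
# which side is +y: lip dir (image right-down) => world(-x,-y); +y = CCW => world (+y->) image up-right? x=( -,-) -> y=(+,-) : image up,right
obs=[('top',T1(160,40),(-53,45,34)),('top',T1(68,145),(-53,-45,34)),('top',T1(325,185),(80,45,14)),('top',T1(228,290),(80,-45,14)),
('top',T1(158,135),(0,0,80))]
c=at_z('top',T1(180,160),20); print('tray c',c)
fit(obs,tray,[c[0],c[1],-2.3])
c35,s35=np.cos(np.radians(35)),np.sin(np.radians(35))
H=np.array([[c35,0,-s35],[0,1,0],[s35,0,c35]])
def sta(p,m):
    m=np.array(m,float)
    if len(m)==4: m=np.array([p[3],0,74])+H@m[:3]
    return np.array([p[0],p[1],0])+rz(p[2])@m
obs=[('top',T2(487,33),(-193,54,75)),('top',T2(432,140),(-193,-54,75)),('top',T2(750,115),(126,53,77,1)),('top',T2(695,232),(126,-53,77,1)),
('scene',T4(725,562),(-193,-54,75)),('scene',T4(545,335),(126,-53,77,1)),('scene',T4(455,392),(126,53,77,1)),
('top',T2(575,110),(0,0,116,1)),('scene',T4(600,465),(0,0,116,1))]
c=at_z('top',T2(580,140),80);print(c)
p=fit(obs,sta,[c[0],c[1],-1.97,-20])
print('grip',sta(p,(0,0,116,1)),'mid',sta(p,(62,0,0,1)),'hz axis',rz(p[2])@H[:,2],'bin',sta(p,(-125,0,4)))
print('orange',*tri('top',T2(635,33),'scene',T4(519,484)))
for n,px,q,z in [('lamp',(500,185),0,0),('cup',(420,197),0,30),('housing',(297,200),0,40),('heat',(330,398),0,20),('shade',(515,63),0,420)]:
    print(n,at_z('top',(px[0]/1.5625,px[1]/1.5625),z))
E
python3 fit1.py; python3 -c "
from h import *
print(viewer.camera_model('wrist')); print(env.get_state())"
```

```text
tray c [485.31 244.24  20.  ]
[491.23 245.25  -2.32] [[0.1, -1.2], [-1.9, 0.1], [0.5, -0.5], [-0.2, 1.0], [0.6, 0.4]]
[551.5  -80.57  80.  ]
[ 517.83 -147.15   -2.04  -19.83] [[-0.6, -1.0], [-0.1, -0.7], [-1.1, -1.0], [-1.2, -0.2], [-1.6, -2.7], [-0.5, -2.7], [-0.3, -0.9], [-0.7, 1.1], [-1.4, -0.8]]
grip [557.23 -70.29 169.02] mid [ 503.71 -174.7   109.56] hz axis [0.26 0.51 0.82] bin [574.85 -35.91   4.  ]
orange [ 616.49 -119.31  195.39] 4.848462152068272
lamp [ 756.43 -204.62    0.  ]
cup [726.96 -42.41  30.  ]
housing [724.48 198.11  40.  ]
heat [340.01 139.62  20.  ]
shade [ 812.14 -177.92  420.  ]
{'fx': 297.3186396354542, 'fy': 297.3186396354542, 'cx': 258.9681615206175, 'cy': 191.10889351576068, 'tool_from_camera': array([[ 7.31771992e-04, -9.60797531e-01, -2.77250010e-01,
         7.96919563e+01],
       [ 9.99999665e-01,  6.01163082e-04,  5.56089219e-04,
        -7.07867559e-01],
       [-3.67616679e-04, -2.77250324e-01,  9.60797649e-01,
        -2.02752421e+02],
       [ 0.00000000e+00,  0.00000000e+00,  0.00000000e+00,
         1.00000000e+00]])}
{'time': 1.8, 'joint_pos': array([-1.17158496e+00,  2.99881531e-01,  1.52098981e+00, -8.37871147e-07,
        1.32066456e+00, -6.66102529e-02]), 'joint_velocities': array([ 0.00074726, -0.00168847, -0.00101069,  0.00142045,  0.00011251,
       -0.00014285]), 'joint_torque': array([-9.82712459e-05, -5.31655705e+01, -3.52914333e+01,  7.08462484e-02,
        2.12812994e-02, -4.89418266e-07]), 'tool_pos': array([ 247.03071128, -491.40826557,  181.56003108]), 'tool_rot': array([2.80497684e-05, 9.72998647e-01, 2.30810814e-01, 4.29659595e-06]), 'wrist_force': array([-0.01839563, -0.31363604, -0.46121274]), 'torque': array([-0.02427497, -0.00510294,  0.04193819]), 'grasp_force': 0.0, 'finger_gap': 94.29619865186322}
```

The top-left tile of m.png confirms the tray: bare steel, with four plugs at tile pixels (162,97), (112,152), (228,157) and (182,190), and its lip at the lower right. The station tiles show the black grip at (575,110) and the orange marker at (635,33). The wireframe fits agree to about 1 px. Next I'll plan the first move, to above the tray.

```bash
cat >> h.py <<'E'
def ori(z,y):
    z=np.array(z,float);z/=np.linalg.norm(z);y=np.array(y,float);y-=z*(y@z);y/=np.linalg.norm(y)
    return np.c_[np.cross(y,z),y,z]
def down(az): return ori((0,0,-1),(np.cos(az),np.sin(az),0))
def quat(q): return R.from_quat([q[1],q[2],q[3],q[0]]).as_matrix()
def pose():
    s=env.get_state(); return np.array(s['tool_pos']),quat(s['tool_rot'])
def plan(wps,start=None):
    p,M=start or pose()
    for P,N in wps:
        sh=np.round(M.T@(np.array(P,float)-p)/400,3); rv=np.round(R.from_matrix(M.T@N).as_rotvec()/.5,3)
        n=max(np.linalg.norm(sh)*400/41.7,np.degrees(np.linalg.norm(rv)*.5)/7.16)
        print(','.join('%g'%v for v in [*sh,*rv]),' rows>=%.1f'%n, '' if max(abs(sh).max(),abs(rv).max())<=1 else 'TOO BIG')
        p=p+M@sh*400; M=M@R.from_rotvec(rv*.5).as_matrix()
E
cat > log.py <<'E'
from h import *
import json
s=env.get_state(); open('log.jsonl','a').write(json.dumps([list(map(float,s['joint_pos'])),list(map(float,s['tool_pos'])),list(map(float,s['tool_rot']))])+'\n')
r=lambda v,n:np.round(v,n).tolist()
print('t%.2f q'%s['time'],r(s['joint_pos'],2),'p',r(s['tool_pos'],1),'z',r(quat(s['tool_rot'])[:,2],3),'y',r(quat(s['tool_rot'])[:,1],3),'F',r(s['wrist_force'],1),'gap %.1f gf %.1f'%(s['finger_gap'],s['grasp_force']))
E
python3 log.py; python3 -c "
from h import *
a=-1.105
plan([((300,-330,260),down(a+.48)),((370,-120,280),down(a+.96)),((430,80,240),down(a+1.44)),((485,240,140),down(.82))])"; python3 -m crank --help | head -20
```

```text
t1.80 q [-1.17, 0.3, 1.52, -0.0, 1.32, -0.07] p [247.0, -491.4, 181.6] z [0.0, -0.0, -1.0] y [0.449, -0.893, 0.0] F [-0.0, -0.3, -0.5] gap 94.3 gf 0.0
0.3,-0.301,-0.196,0,0,-0.96  rows>=4.5 
0.528,-0.165,-0.05,0,0,-0.96  rows>=5.3 
0.516,0.076,0.1,0,0,-0.96  rows>=5.1 
0.333,0.261,0.25,-0,0,-0.97  rows>=4.7 invalid input: not JSON, or not a number
```

```bash
python3 -m crank '[0.15,-0.15,-0.1,0,0,-0.48,1, 0.3,-0.301,-0.196,0,0,-0.96,1, 0.3,-0.301,-0.196,0,0,-0.96,1, 0.3,-0.301,-0.196,0,0,-0.96,1, 0.3,-0.301,-0.196,0,0,-0.96,1]'; python3 log.py
python3 -m crank '[0.528,-0.165,-0.05,0,0,-0.96,1, 0.528,-0.165,-0.05,0,0,-0.96,1, 0.528,-0.165,-0.05,0,0,-0.96,1, 0.528,-0.165,-0.05,0,0,-0.96,1, 0.528,-0.165,-0.05,0,0,-0.96,1, 0.528,-0.165,-0.05,0,0,-0.96,1]'; python3 log.py
python3 -m crank '[0.516,0.076,0.1,0,0,-0.96,1, 0.516,0.076,0.1,0,0,-0.96,1, 0.516,0.076,0.1,0,0,-0.96,1, 0.516,0.076,0.1,0,0,-0.96,1, 0.516,0.076,0.1,0,0,-0.96,1, 0.516,0.076,0.1,0,0,-0.96,1]'; python3 log.py
python3 -m crank '[0.333,0.261,0.25,0,0,-0.97,1, 0.333,0.261,0.25,0,0,-0.97,1, 0.333,0.261,0.25,0,0,-0.97,1, 0.333,0.261,0.25,0,0,-0.97,1, 0.333,0.261,0.25,0,0,-0.97,1, 0.333,0.261,0.25,0,0,-0.97,1, 0.333,0.261,0.25,0,0,-0.97,1]'; python3 log.py
python3 - <<'E'
from h import *
np.savez('w1.npz',p=pose()[0],M=pose()[1])
im=shot('wrist','w1.png'); cv2.imwrite('pics/w1b.png',cv2.resize(im,(800,600),interpolation=cv2.INTER_CUBIC)[:,:,::-1])
print(spotter.find_in('wrist','tray'),spotter.find_in('wrist','plug0'))
E
```

```text
time: 2.22
tool_pos: [301.1, -327.4, 262.2]
tool_rot: [0.001, 0.888, 0.459, 0.0]
wrist_force: [-0.9, -0.6, 1.2]
finger_gap: 93.9
grasp_force: 0.0
t2.22 q [-0.91, 0.0, 1.67, 0.0, 1.46, -0.29] p [301.1, -327.4, 262.2] z [0.002, -0.002, -1.0] y [0.816, -0.578, 0.003] F [-0.9, -0.6, 1.2] gap 93.9 gf 0.0
time: 2.72
tool_pos: [371.0, -116.4, 280.8]
tool_rot: [0.001, 0.755, 0.655, 0.001]
wrist_force: [-0.9, -1.2, 0.1]
finger_gap: 94.2
grasp_force: 0.0
t2.72 q [-0.4, -0.14, 1.76, 0.0, 1.51, -0.26] p [371.0, -116.4, 280.8] z [0.002, 0.0, -1.0] y [0.99, -0.141, 0.002] F [-0.9, -1.2, 0.1] gap 94.2 gf 0.0
time: 3.22
tool_pos: [430.2, 84.5, 238.5]
tool_rot: [-0.001, 0.577, 0.817, -0.0]
wrist_force: [-0.5, -0.2, -0.5]
finger_gap: 93.5
grasp_force: 0.0
t3.22 q [0.11, 0.01, 1.73, 0.0, 1.41, -0.23] p [430.2, 84.5, 238.5] z [-0.002, 0.001, -1.0] y [0.943, 0.333, -0.001] F [-0.5, -0.2, -0.5] gap 93.5 gf 0.0
time: 3.8
tool_pos: [484.6, 240.2, 139.0]
tool_rot: [-0.001, 0.366, 0.931, -0.001]
wrist_force: [0.8, -0.4, 0.5]
finger_gap: 93.7
grasp_force: 0.0
t3.80 q [0.39, 0.32, 1.6, -0.0, 1.23, -0.43] p [484.6, 240.2, 139.0] z [-0.002, -0.001, -1.0] y [0.681, 0.732, -0.002] F [0.8, -0.4, 0.5] gap 93.7 gf 0.0
[{'extent': [392.8, 71.9, 123.4, 118.9], 'score': 0.96}, {'extent': [144.6, 39.5, 110.9, 79.1], 'score': 0.88}, {'extent': [260.1, 189.4, 128.0, 106.2], 'score': 0.81}] [{'extent': [291.4, 192.7, 19.5, 26.3], 'score': 0.88}, {'extent': [246.7, 192.6, 16.2, 23.1], 'score': 0.79}, {'extent': [292.9, 156.1, 22.9, 14.2], 'score': 0.73}, {'extent': [256.1, 166.7, 23.3, 14.8], 'score': 0.54}]
```

View pics/w1b.png

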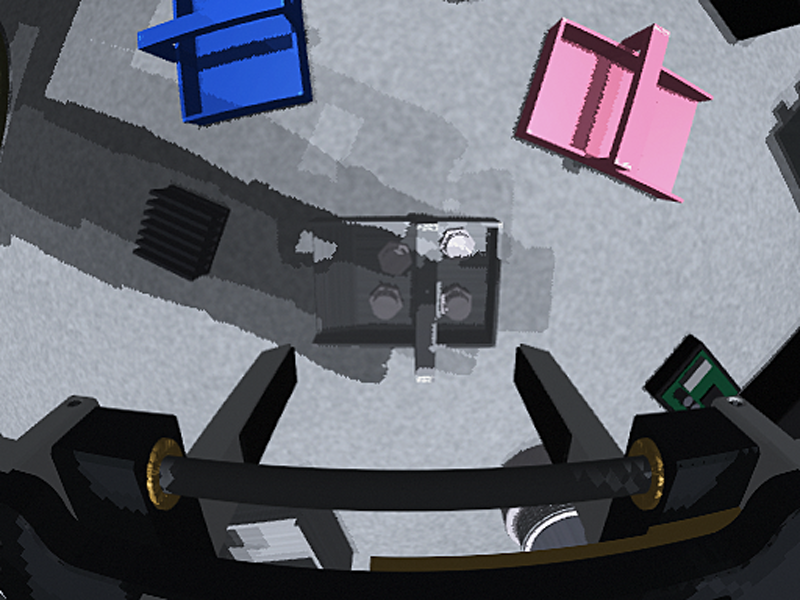

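```bash
cat >> h.py <<'E'
def wproj(P,pM):
    m=viewer.camera_model('wrist'); T=np.array(m['tool_from_camera']); p,M=pM
    q=(np.atleast_2d(P)-p)@M; c=(q-T[:3,3])@T[:3,:3]
    r=np.linalg.norm(c[:,:2],axis=1); k=np.arctan2(r,c[:,2])*m['fx']/r
    return np.c_[m['cx']+c[:,0]*k,m['cy']+c[:,1]*k]
def wray(px,pM):
    m=viewer.camera_model('wrist'); T=np.array(m['tool_from_camera']); p,M=pM
    d=np.array([px[0]-m['cx'],px[1]-m['cy']])/m['fx']; a=np.linalg.norm(d)
    c=np.r_[d/a*np.sin(a),np.cos(a)]; return p+M@T[:3,3], M@T[:3,:3]@c
E
python3 - <<'E'
from h import *
from scipy.optimize import least_squares
z=np.load('w1.npz'); pM=(z['p'],z['M']); s=1/1.5625
rz=lambda a:R.from_euler('z',a).as_matrix()
obs=[((500,218),(-53,-45,34)),((497,346),(-53,45,34)),((313,343),(80,45,14)),((315,217),(80,-45,14)),((426,380),(0,51,75))]
px=np.array([o[0] for o in obs])*s-.2; X=np.array([o[1] for o in obs],float)
f=lambda p:(wproj(X@rz(p[2]).T+[p[0],p[1],0],pM)-px).ravel()
r=least_squares(f,[491,245,-2.32],loss='soft_l1'); print(np.round(r.x,2),np.round(f(r.x).reshape(-1,2),1).tolist())
x,y,a=r.x
print([np.round(wproj([x,y,0]+rz(a)@np.array(v,float),pM)/s).tolist() for v in [(0,51,81),(0,51,0),(0,-45,81)]])
az=a+np.pi
plan([((x,y,140),down(az)),((x,y,56),down(az)),((x,y,156),down(az))])
E
```

```text
[490.25 250.41  -2.31] [[0.9, 1.2], [-0.3, -0.5], [2.8, -3.5], [-3.3, 1.5], [-0.3, -0.4]]
[[[426.0, 383.0]], [[422.0, 337.0]], [[425.0, 229.0]]]
0.01,0.029,0.003,0.002,0.001,-0.033  rows>=0.3 
0,0,0.21,0,0,-0  rows>=2.0 
0,0,-0.25,0,0,-0  rows>=2.4
```

w1b.png shows the steel tray at (313–500, 217–346), with its handle on column 425 between the fingers. The projected bar end matches to within 3 px. Now I'll grasp it.

```bash
python3 -m crank '[0.01,0.029,0.003,0,0,-0.033,1, 0.01,0.029,0.08,0,0,-0.033,1, 0.01,0.029,0.15,0,0,-0.033,1, 0.01,0.029,0.19,0,0,-0.033,1, 0.01,0.029,0.211,0,0,-0.033,1, 0.01,0.029,0.211,0,0,-0.033,1]' 40; python3 log.py
python3 -m crank '[0,0,0,0,0,0,0, 0,0,0,0,0,0,0, 0,0,0,0,0,0,0, 0,0,0,0,0,0,0, 0,0,0,0,0,0,0, 0,0,0,0,0,0,0, 0,0,0,0,0,0,0, 0,0,0,0,0,0,0]' 40; python3 log.py
```

```text
time: 4.45
tool_pos: [489.6, 250.2, 55.0]
tool_rot: [-0.0, 0.36, 0.933, -0.0]
wrist_force: [-0.2, 0.5, 0.6]
finger_gap: 93.7
grasp_force: 0.0
t4.45 q [0.41, 0.44, 1.65, -0.0, 1.06, -0.43] p [489.6, 250.2, 55.0] z [-0.001, -0.0, -1.0] y [0.671, 0.741, -0.001] F [-0.2, 0.5, 0.6] gap 93.7 gf 0.0
time: 5.12
tool_pos: [489.9, 251.2, 55.6]
tool_rot: [0.0, 0.359, 0.933, 0.0]
wrist_force: [-0.0, 0.3, 0.3]
finger_gap: 44.4
grasp_force: 0.0
t5.12 q [0.41, 0.44, 1.65, 0.0, 1.06, -0.43] p [489.9, 251.2, 55.6] z [0.0, 0.0, -1.0] y [0.67, 0.742, 0.0] F [-0.0, 0.3, 0.3] gap 44.4 gf 0.0
```

```bash
python3 -m crank '[0,0,0,0,0,0,0, 0,0,0,0,0,0,0, 0,0,0,0,0,0,0, 0,0,0,0,0,0,0, 0,0,0,0,0,0,0, 0,0,0,0,0,0,0, 0,0,0,0,0,0,0, 0,0,0,0,0,0,0, 0,0,-0.03,0,0,0,0, 0,0,-0.08,0,0,0,0, 0,0,-0.15,0,0,0,0, 0,0,-0.2,0,0,0,0, 0,0,-0.2,0,0,0,0]' 40; python3 log.py
python3 - <<'E'
from h import *
rz=lambda a:R.from_euler('z',a).as_matrix()
p,M=pose(); a0=np.arctan2(M[1,1],M[0,1]); a1=-2.04
S=np.array([517.8,-147.15]); e=S+rz(-2.04)[:2,:2]@[95,0]; print(e,a0)
w=[]
for i in range(1,7):
    k=i/6; w.append(([*(p[:2]+(e-p[:2])*k),min(136+i*90,310) if i<6 else 295],down(a0+(a1-a0)*k)))
plan(w)
E
```

```text
time: 6.2
tool_pos: [491.4, 251.8, 140.1]
tool_rot: [0.002, 0.359, 0.933, 0.002]
wrist_force: [1.1, 0.5, -3.2]
finger_gap: 9.8
grasp_force: 40.0
t6.20 q [0.41, 0.34, 1.57, -0.0, 1.23, -0.43] p [491.4, 251.8, 140.1] z [0.006, 0.002, -1.0] y [0.67, 0.742, 0.006] F [1.1, 0.5, -3.2] gap 9.8 gf 40.0
[ 474.8432646  -231.88322184] 0.8365397125753303
-0.13,-0.153,-0.215,0.012,0.002,0.959  rows>=3.8 
-0.187,-0.077,-0.21,0,0,0.959  rows>=3.8 
-0.201,0.018,-0,0,-0,0.959  rows>=3.8 
-0.17,0.108,-0,0,-0,0.958  rows>=3.8 
-0.1,0.175,-0,0,-0,0.959  rows>=3.8 
-0.01,0.201,0.037,0,-0,0.959  rows>=3.8
```

```bash
python3 -m crank '[-0.02,-0.02,-0.07,0,0,0.15,0, -0.05,-0.06,-0.14,0,0,0.35,0, -0.08,-0.1,-0.19,0,0,0.6,0, -0.11,-0.13,-0.215,0,0,0.8,0, -0.13,-0.153,-0.215,0,0,0.959,0]'; python3 log.py
python3 -m crank '[-0.04,-0.015,-0.05,0,0,0.2,0, -0.08,-0.03,-0.1,0,0,0.4,0, -0.12,-0.05,-0.15,0,0,0.6,0, -0.16,-0.065,-0.19,0,0,0.8,0, -0.187,-0.077,-0.21,0,0,0.959,0]'
python3 -m crank '[-0.04,0,0,0,0,0.2,0, -0.08,0,0,0,0,0.4,0, -0.12,0.006,0,0,0,0.6,0, -0.16,0.012,0,0,0,0.8,0, -0.201,0.018,0,0,0,0.959,0]'; python3 log.py
python3 -m crank '[-0.04,0.02,0,0,0,0.2,0, -0.08,0.04,0,0,0,0.4,0, -0.11,0.065,0,0,0,0.6,0, -0.14,0.088,0,0,0,0.8,0, -0.17,0.108,0,0,0,0.959,0]'; python3 log.py
python3 -m crank '[-0.03,0.03,0,0,0,0.2,0, -0.05,0.07,0,0,0,0.4,0, -0.07,0.105,0,0,0,0.6,0, -0.09,0.14,0,0,0,0.8,0, -0.1,0.175,0,0,0,0.959,0]'; python3 log.py
python3 -m crank '[0,0.04,0.007,0,0,0.2,0, -0.005,0.08,0.015,0,0,0.4,0, -0.01,0.12,0.02,0,0,0.6,0, -0.01,0.16,0.03,0,0,0.8,0, -0.01,0.19,0.037,0,0,0.9,0, -0.01,0.201,0.037,0,0,0.959,0, -0.01,0.201,0.037,0,0,0.959,0]'; python3 log.py
python3 - <<'E'
from h import *
z=pose();np.savez('w2.npz',p=z[0],M=z[1])
im=shot('wrist','w2.png');b=shot('top','t2.png');a=shot('scene','s2.png')
t=lambda i,x,y,w:cv2.resize(i[y:y+int(w*.75),x:x+w],(400,300),interpolation=cv2.INTER_CUBIC)
cv2.imwrite('pics/m2.png',np.vstack([cv2.resize(im,(800,600))[:300],np.hstack([t(b,230,137,120),t(a,170,150,120)])])[:,:,::-1])
E
```

```text
time: 6.62
tool_pos: [487.9, 169.7, 223.1]
tool_rot: [0.001, 0.573, 0.82, 0.001]
wrist_force: [0.3, -0.0, -4.1]
finger_gap: 10.4
grasp_force: 40.0
t6.62 q [0.26, 0.19, 1.56, -0.0, 1.39, -0.09] p [487.9, 169.7, 223.1] z [0.002, 0.0, -1.0] y [0.939, 0.344, 0.002] F [0.3, -0.0, -4.1] gap 10.4 gf 40.0
time: 7.03
tool_pos: [484.8, 88.7, 306.5]
tool_rot: [0.0, 0.751, 0.66, 0.0]
wrist_force: [0.5, -0.5, -4.3]
finger_gap: 9.9
grasp_force: 40.0
time: 7.45
tool_pos: [481.7, 8.6, 304.4]
tool_rot: [-0.0, 0.886, 0.463, -0.001]
wrist_force: [-0.5, 0.4, -4.2]
finger_gap: 9.9
grasp_force: 40.0
t7.45 q [-0.06, 0.08, 1.5, 0.0, 1.56, 0.55] p [481.7, 8.6, 304.4] z [-0.002, 0.0, -1.0] y [0.821, -0.571, -0.002] F [-0.5, 0.4, -4.2] gap 9.9 gf 40.0
time: 7.87
tool_pos: [478.9, -72.0, 304.3]
tool_rot: [-0.0, 0.971, 0.24, -0.001]
wrist_force: [-0.5, 0.9, -5.5]
finger_gap: 10.1
grasp_force: 40.0
t7.87 q [-0.22, 0.09, 1.49, -0.0, 1.56, 0.86] p [478.9, -72.0, 304.3] z [-0.002, 0.0, -1.0] y [0.465, -0.885, -0.001] F [-0.5, 0.9, -5.5] gap 10.1 gf 40.0
time: 8.28
tool_pos: [476.2, -152.7, 304.4]
tool_rot: [-0.0, 1.0, 0.002, -0.001]
wrist_force: [-0.3, 0.0, -3.7]
finger_gap: 10.0
grasp_force: 40.0
t8.28 q [-0.38, 0.12, 1.45, -0.0, 1.57, 1.18] p [476.2, -152.7, 304.4] z [-0.002, 0.001, -1.0] y [0.004, -1.0, -0.001] F [-0.3, 0.0, -3.7] gap 10.0 gf 40.0
time: 8.87
tool_pos: [473.2, -232.7, 289.6]
tool_rot: [-0.0, 0.972, -0.234, -0.001]
wrist_force: [0.0, 0.4, -4.5]
finger_gap: 9.7
grasp_force: 40.0
t8.87 q [-0.53, 0.19, 1.41, -0.0, 1.54, 1.52] p [473.2, -232.7, 289.6] z [-0.002, 0.001, -1.0] y [-0.454, -0.891, -0.0] F [0.0, 0.4, -4.5] gap 9.7 gf 40.0
```

View pics/m2.png

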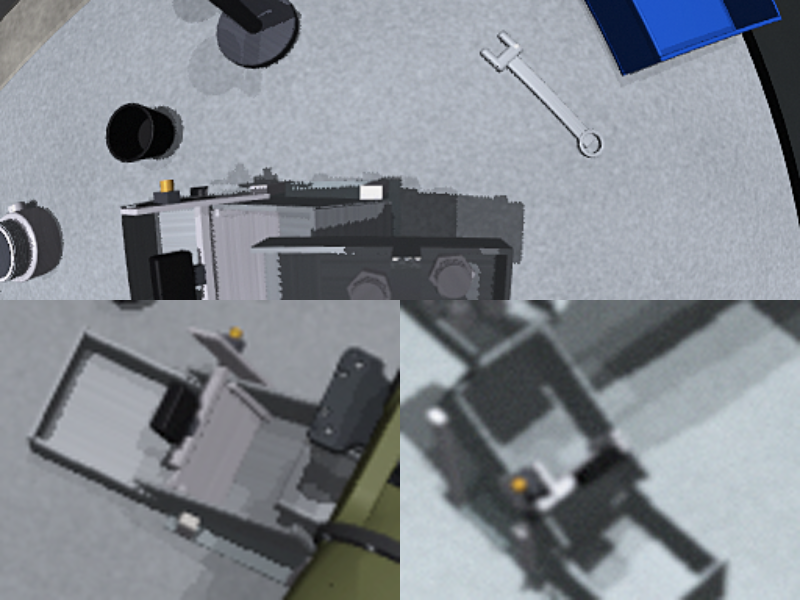

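m2.png shows the tray held upright over the hopper's back end: upper tile, plugs at (370,285) and (455,275), orange marker knob at (167,187), scale plate edge from (122,207) to (270,197). I'll view the full wrist frame to refine the station's lateral position.

```bash
python3 -c "
import cv2
i=cv2.imread('pics/w2.png'); cv2.imwrite('pics/w2b.png',cv2.resize(i,(800,600),interpolation=cv2.INTER_CUBIC))"
```

```text
(no output)
```

View pics/w2b.png

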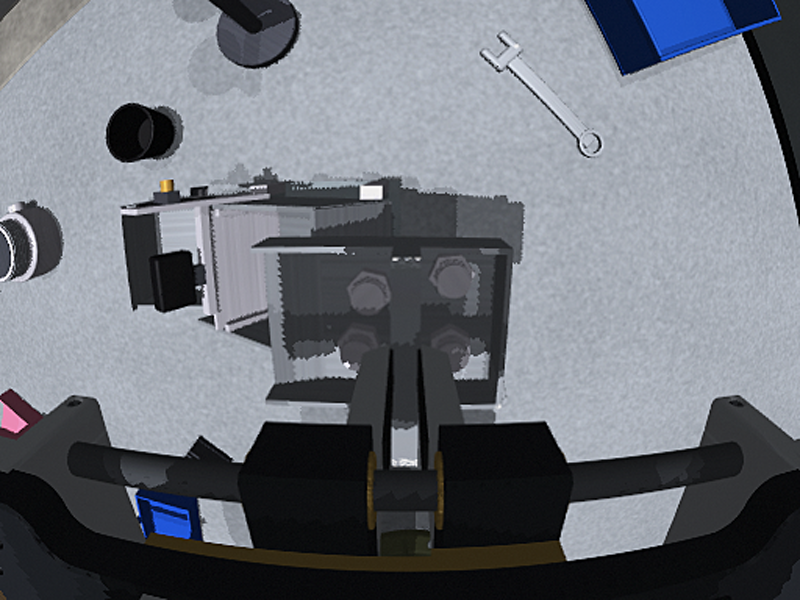

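```bash
cat > fit2.py <<'E'
from fit1 import *
print('----')
z=np.load('w2.npz'); pM=(z['p'],z['M']); s=1.5625
W=[((152,257),(-8,22,133,1)),((152,312),(-8,-22,133,1)),((193,250),(8,22,99,1)),((194,304),(8,-22,99,1))]
for px,m in W: print(px,np.round(wproj(sta(p,m),pM)[0]*s).tolist())
f=lambda q:np.concatenate([(proj(n,sta(q,m))[0]-px) for n,px,m in obs]+[wproj(sta(q,m),pM)[0]-np.array(px)/s for px,m in W])
r=least_squares(f,p,loss='soft_l1'); print(r.x,np.round(f(r.x).reshape(-1,2),1).tolist())
p2=r.x; np.save('sta.npy',p2)
E
python3 fit2.py | sed -n '/----/,$p'
```

```text
----
(152, 257) [144.0, 256.0]
(152, 312) [151.0, 310.0]
(193, 250) [190.0, 250.0]
(194, 304) [196.0, 304.0]
[ 517.2  -146.93   -2.05  -18.81] [[-0.6, -0.8], [-0.2, -0.6], [-0.8, -0.5], [-1.0, 0.2], [-1.5, -2.8], [-0.5, -3.0], [-0.4, -1.3], [-0.4, 1.5], [-1.5, -1.1], [-4.2, -0.5], [0.3, -0.6], [-0.8, 0.3], [2.1, 0.4]]
```

```bash
cat > pour.py <<'E'
from h import *
P=np.load('sta.npy'); Q=R.from_euler('z',P[2]).as_matrix()
S=lambda v:np.array([P[0],P[1],0])+Q@np.array(v,float)
def pp(th,lx,lz,ly=0):
    t=np.radians(th);c,s=np.cos(t),np.sin(t)
    bar=S((lx+80*c-61*s,ly,lz+80*s+61*c))
    fw,up=-Q[:,0],np.array([0,0,1.])
    z=-(fw*s+up*c); y=-(fw*c-up*s)
    return bar+19*z,ori(z,y)
if __name__=='__main__':
    plan([pp(20,15,238),pp(40,15,224),pp(60,15,212),pp(72,15,206)])
E
python3 pour.py
```

```text
0,-0.048,-0.035,-0.698,-0.002,0.015  rows>=2.8 
0,-0.06,-0.03,-0.699,-0,0  rows>=2.8 
0,-0.068,-0.039,-0.698,-0,0  rows>=2.8 
0,-0.039,-0.032,-0.419,-0,-0  rows>=1.7
```

```bash
python3 -m crank '[0,-0.01,-0.007,-0.15,0,0.01,0, 0,-0.02,-0.015,-0.3,0,0.015,0, 0,-0.034,-0.025,-0.5,0,0.015,0, 0,-0.048,-0.035,-0.698,0,0.015,0, 0,-0.048,-0.035,-0.698,0,0.015,0]'; python3 log.py; python3 pour.py
```

```text
time: 9.43
tool_pos: [483.4, -212.1, 304.7]
tool_rot: [0.171, 0.957, -0.23, -0.041]
wrist_force: [-0.2, 0.6, -5.1]
finger_gap: 9.8
grasp_force: 40.0
t9.43 q [-0.29, 0.23, 1.37, -0.35, 1.61, 1.75] p [483.4, -212.1, 304.7] z [-0.157, -0.309, -0.938] y [-0.426, -0.836, 0.347] F [-0.2, 0.6, -5.1] gap 9.8 gf 40.0
0,0.006,0.002,0.01,-0.004,0.007  rows>=0.1 
0,-0.06,-0.029,-0.698,-0,-0  rows>=2.8 
0,-0.067,-0.04,-0.699,0,-0  rows>=2.8 
0,-0.04,-0.031,-0.418,0,-0  rows>=1.7
```

```bash
sed -i 's/plan(\[.*/plan([pp(40,15,224),pp(55,15,214)])/' pour.py; python3 pour.py
python3 -m crank '[0,-0.01,-0.005,-0.15,0,0,0, 0,-0.02,-0.01,-0.3,0,0,0, 0,-0.04,-0.02,-0.5,0,0,0, 0,-0.054,-0.027,-0.698,0,0,0, 0,-0.054,-0.027,-0.698,0,0,0]'; python3 log.py; python3 pour.py
python3 - <<'E'
from h import *
shot('wrist','w3.png')
for x in spotter.find_in('wrist','plug0'): print(np.round(np.array(x['extent'])*1.5625),round(x['score'],2))
E
```

```text
0.001,-0.054,-0.028,-0.688,-0.005,0.006  rows>=2.8 
-0,-0.05,-0.029,-0.524,-0,-0  rows>=2.1 
time: 9.85
tool_pos: [493.9, -191.2, 305.4]
tool_rot: [0.334, 0.913, -0.219, -0.082]
wrist_force: [-0.1, 1.2, -4.8]
finger_gap: 9.9
grasp_force: 40.2
t9.85 q [-0.1, 0.34, 1.35, -0.65, 1.72, 1.93] p [493.9, -191.2, 305.4] z [-0.296, -0.574, -0.763] y [-0.345, -0.681, 0.646] F [-0.1, 1.2, -4.8] gap 9.9 gf 40.2
0.001,0.002,-0.005,0.009,0.001,0.009  rows>=0.1 
0,-0.05,-0.029,-0.524,0,-0  rows>=2.1 
[239. 360.  46.  46.] 0.84
[156. 318.  29.  33.] 0.78
[197. 270.  52.  42.] 0.77
[168. 289.  36.  34.] 0.67
```

```bash
python3 -m crank '[0,-0.012,-0.007,-0.12,0,0,0, 0,-0.025,-0.015,-0.26,0,0,0, 0,-0.037,-0.022,-0.4,0,0,0, 0,-0.05,-0.029,-0.524,0,0,0, 0,-0.05,-0.029,-0.524,0,0,0, 0,-0.05,-0.029,-0.524,0,0,0, 0,-0.05,-0.029,-0.524,0,0,0, 0,-0.05,-0.029,-0.524,0,0,0]'; python3 log.py
python3 - <<'E'
from h import *
im=shot('wrist','w4.png');b=shot('top','t4.png');a=shot('scene','s4.png')
for n in ('wrist','scene','top'):
  print(n,[(np.round(np.array(x['extent'])*1.5625).tolist(),round(x['score'],2)) for x in spotter.find_in(n,'plug0')])
t=lambda i,x,y,w:cv2.resize(i[y:y+int(w*.75),x:x+w],(400,300),interpolation=cv2.INTER_CUBIC)
cv2.imwrite('pics/m4.png',np.vstack([np.hstack([t(im,40,100,300),t(im,90,130,160)]),np.hstack([t(b,230,137,120),t(a,170,150,120)])])[:,:,::-1])
E
```

```text
time: 10.62
tool_pos: [503.5, -174.3, 304.5]
tool_rot: [0.448, 0.862, -0.211, -0.108]
wrist_force: [0.1, 0.3, -2.9]
finger_gap: 9.9
grasp_force: 40.3
t10.62 q [0.0, 0.45, 1.32, -0.85, 1.83, 2.03] p [503.5, -174.3, 304.5] z [-0.375, -0.726, -0.576] y [-0.267, -0.51, 0.817] F [0.1, 0.3, -2.9] gap 9.9 gf 40.3
wrist [([122.0, 264.0, 36.0, 30.0], 0.92), ([137.0, 321.0, 35.0, 36.0], 0.75), ([134.0, 294.0, 37.0, 28.0], 0.74), ([136.0, 350.0, 30.0, 43.0], 0.68)]
scene [([302.0, 236.0, 64.0, 80.0], 0.49), ([343.0, 307.0, 10.0, 12.0], 0.48)]
top [([477.0, 275.0, 18.0, 12.0], 0.54), ([476.0, 293.0, 9.0, 16.0], 0.5), ([472.0, 305.0, 18.0, 16.0], 0.49)]
```

View pics/m4.png

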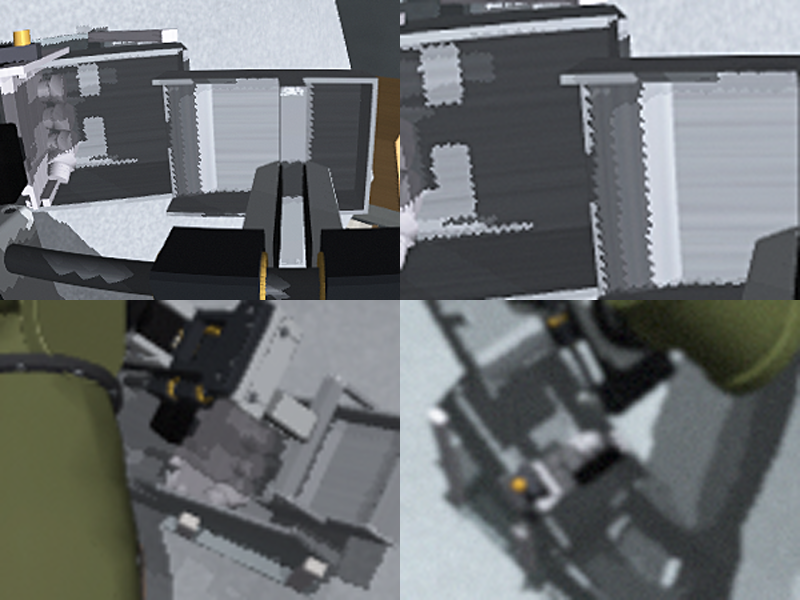

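m4.png shows the tray empty at tilt (upper tiles), with all four plugs lying against the gate plate at upper-left tile pixels (50,85) to (65,165). Now I'll tilt the tray back and carry it over the station to a free spot at about (505,215).

Run:
```python
from pour import *
e=down(P[2])
a=pp(28,20,236);b=pp(0,15,252)
plan([a,b,((490,0,312),e),((505,215,200),e),((505,215,66),e)]); print(a[0],b[0])
```

```text
-0,0.073,0.074,0.941,0,-0.005  rows>=3.8 
-0,0.033,0.065,0.978,0,-0  rows>=3.9 
-0.229,-0.533,-0.045,-0,0,-0  rows>=5.6 
-0.213,-0.495,0.28,-0,0,-0  rows>=5.8 
0,0,0.335,-0,0,-0  rows>=3.2 
[ 484.74435653 -209.98910766  310.64152392] [ 473.72449069 -231.40184206  294.        ]
```

```bash
python3 -m crank '[0,0.015,0.015,0.2,0,0,0, 0,0.03,0.03,0.4,0,0,0, 0,0.045,0.045,0.6,0,0,0, 0,0.06,0.06,0.78,0,0,0, 0,0.073,0.074,0.941,0,-0.005,0]' 
python3 -m crank '[0,0.007,0.012,0.2,0,0,0, 0,0.014,0.026,0.4,0,0,0, 0,0.02,0.039,0.6,0,0,0, 0,0.027,0.052,0.8,0,0,0, 0,0.033,0.065,0.978,0,0,0, 0,0.033,0.065,0.978,0,0,0, 0,0.033,0.065,0.978,0,0,0]'; python3 log.py
python3 -m crank '[-0.02,-0.03,-0.03,0,0,0,0, -0.05,-0.1,-0.045,0,0,0,0, -0.09,-0.2,-0.045,0,0,0,0, -0.13,-0.3,-0.045,0,0,0,0, -0.17,-0.39,-0.045,0,0,0,0, -0.21,-0.48,-0.045,0,0,0,0, -0.229,-0.533,-0.045,0,0,0,0]'
python3 -m crank '[-0.035,-0.08,0,0,0,0,0, -0.07,-0.17,0.03,0,0,0,0, -0.11,-0.26,0.08,0,0,0,0, -0.15,-0.35,0.15,0,0,0,0, -0.19,-0.43,0.21,0,0,0,0, -0.213,-0.48,0.26,0,0,0,0, -0.213,-0.495,0.28,0,0,0,0, -0.213,-0.495,0.28,0,0,0,0]'
python3 -m crank '[0,0,0.06,0,0,0,0, 0,0,0.14,0,0,0,0, 0,0,0.21,0,0,0,0, 0,0,0.28,0,0,0,0, 0,0,0.32,0,0,0,0, 0,0,0.335,0,0,0,0, 0,0,0.335,0,0,0,0]'; python3 log.py
python3 - <<'E'
from h import *
p,M=pose(); plan([((505,215,57),down(np.arctan2(M[1,1],M[0,1])))])
a=shot('scene');b=shot('top')
for n in ('scene','top'):
  print(n,[(np.round(np.array(x['extent'])).tolist(),round(x['score'],2)) for x in spotter.find_in(n,'plug0')])
E
```

```text
time: 11.33
tool_pos: [484.8, -210.3, 311.6]
tool_rot: [0.234, 0.943, -0.229, -0.056]
wrist_force: [0.1, -0.2, -3.8]
finger_gap: 10.0
grasp_force: 40.0
time: 11.92
tool_pos: [473.2, -232.3, 293.7]
tool_rot: [0.001, 0.972, -0.237, -0.001]
wrist_force: [0.1, 0.9, -3.1]
finger_gap: 10.4
grasp_force: 40.0
t11.92 q [-0.52, 0.19, 1.4, -0.0, 1.55, 1.52] p [473.2, -232.3, 293.7] z [-0.002, -0.001, -1.0] y [-0.46, -0.888, 0.002] F [0.1, 0.9, -3.1] gap 10.4 gf 40.0
time: 12.5
tool_pos: [489.4, 5.3, 312.9]
tool_rot: [0.001, 0.972, -0.233, 0.0]
wrist_force: [-0.0, 0.2, -3.2]
finger_gap: 9.9
grasp_force: 40.0
time: 13.17
tool_pos: [503.2, 218.0, 197.8]
tool_rot: [0.002, 0.972, -0.233, -0.001]
wrist_force: [-0.7, -0.4, -1.9]
finger_gap: 9.9
grasp_force: 40.0
time: 13.75
tool_pos: [504.8, 215.1, 66.0]
tool_rot: [0.001, 0.972, -0.235, -0.0]
wrist_force: [-0.0, -0.6, -3.3]
finger_gap: 10.0
grasp_force: 40.0
t13.75 q [0.34, 0.42, 1.64, -0.0, 1.08, 2.38] p [504.8, 215.1, 66.0] z [-0.001, -0.001, -1.0] y [-0.457, -0.889, 0.001] F [-0.0, -0.6, -3.3] gap 10.0 gf 40.0
0.001,-0,0.022,0.003,0,-0  rows>=0.2 
scene [([219.0, 197.0, 4.0, 10.0], 0.48), ([225.0, 194.0, 12.0, 10.0], 0.46), ([215.0, 200.0, 7.0, 8.0], 0.42)]
top [([303.0, 193.0, 7.0, 5.0], 0.55)]
```

```bash
python3 -m crank '[0,0,0.01,0,0,0,0, 0,0,0.02,0,0,0,0, 0,0,0.024,0,0,0,0, 0,0,0.026,0,0,0,0, 0,0,0.026,0,0,0,0]'; python3 log.py
python3 -m crank '[0,0,0.026,0,0,0,0.3, 0,0,0,0,0,0,0.3, 0,0,0,0,0,0,0.5, 0,0,0,0,0,0,0.5, 0,0,0,0,0,0,0.5, 0,0,0,0,0,0,0.5, 0,0,-0.06,0,0,0,0.5, 0,0,-0.14,0,0,0,0.5, 0,0,-0.22,0,0,0,0.5, 0,0,-0.22,0,0,0,0.5]'; python3 log.py
```

```text
time: 14.37
tool_pos: [504.9, 215.3, 55.5]
tool_rot: [0.0, 0.972, -0.235, -0.0]
wrist_force: [-1.0, 0.3, 1.4]
finger_gap: 10.5
grasp_force: 40.0
t14.37 q [0.34, 0.43, 1.65, -0.0, 1.06, 2.38] p [504.9, 215.3, 55.5] z [-0.0, -0.0, -1.0] y [-0.458, -0.889, 0.0] F [-1.0, 0.3, 1.4] gap 10.5 gf 40.0
time: 15.2
tool_pos: [507.1, 216.1, 149.3]
tool_rot: [-0.002, 0.972, -0.235, 0.003]
wrist_force: [-0.2, 0.1, 2.1]
finger_gap: 47.0
grasp_force: 0.0
t15.20 q [0.34, 0.33, 1.56, -0.0, 1.24, 2.38] p [507.1, 216.1, 149.3] z [0.008, 0.003, -1.0] y [-0.457, -0.889, -0.006] F [-0.2, 0.1, 2.1] gap 47.0 gf 0.0
```

```bash
cat > view.py <<'E'
from pour import *
x0=P[3]; c,s=np.cos(np.radians(35)),np.sin(np.radians(35)); Hm=np.array([[c,0,-s],[0,1,0],[s,0,c]])
Hp=lambda v:S(np.array([x0,0,74])+Hm@np.array(v,float))   # hopper->world
HR=Q@Hm
def vp(st,T):
    t=np.radians(T); fw,up=-Q[:,0],np.array([0,0,1.])
    z=fw*np.sin(t)-up*np.cos(t); y=Q[:,0]*np.cos(t)-up*np.sin(t)
    return S(st),ori(z,y)
if __name__=='__main__':
    v=vp((45,45,290),50); print('view at',v[0],'marker,index,grip px',wproj(np.array([Hp((20,65,125)),Hp((0,60,82)),Hp((0,0,116))]),v).round().tolist())
    for k in(-36,36): print('finger z',(v[0]+v[1][:,1]*k).round(), )
    up=((500,60,330),vp((0,0,0),0)[1])
    plan([up,((505,-100,360),vp((0,0,0),25)[1]),v])
E
python3 view.py
```

```text
view at [ 536.61654504 -207.53576781  290.        ] marker,index,grip px [[260.0, 157.0], [291.0, 158.0], [265.0, 202.0]]
finger z [ 547. -187.  318.]
finger z [ 526. -228.  262.]
0.165,0.353,-0.453,-0.012,-0.011,0  rows>=5.7 
0.195,0.35,-0.075,0.873,-0,0  rows>=3.9 
0.193,0.258,0.073,0.873,-0,0  rows>=3.5
```

```bash
python3 -m crank '[0.03,0.06,-0.1,0,0,0,0.4, 0.06,0.13,-0.2,0,0,0,0.4, 0.09,0.2,-0.3,0,0,0,0.4, 0.12,0.27,-0.39,0,0,0,0.4, 0.165,0.353,-0.453,0,0,0,0.4, 0.165,0.353,-0.453,0,0,0,0.4, 0.165,0.353,-0.453,0,0,0,0.4]' >/dev/null; python3 log.py
python3 -m crank '[0.04,0.07,-0.02,0.2,0,0,0.4, 0.08,0.14,-0.03,0.4,0,0,0.4, 0.12,0.22,-0.05,0.6,0,0,0.4, 0.16,0.29,-0.065,0.8,0,0,0.4, 0.195,0.35,-0.075,0.873,0,0,0.4, 0.195,0.35,-0.075,0.873,0,0,0.4]' >/dev/null; python3 log.py
python3 -m crank '[0.04,0.05,0.015,0.2,0,0,0.4, 0.08,0.11,0.03,0.4,0,0,0.4, 0.12,0.16,0.045,0.6,0,0,0.4, 0.16,0.22,0.06,0.8,0,0,0.4, 0.193,0.258,0.073,0.873,0,0,0.4, 0.193,0.258,0.073,0.873,0,0,0.4, 0.193,0.258,0.073,0.873,0,0,0.4]'>/dev/null; python3 log.py
python3 - <<'E'
from h import *
z=pose();np.savez('w5.npz',p=z[0],M=z[1])
im=shot('wrist','w5.png')
for q in ('gate_index','marker_tip','marker','gate_grip','plug0'): print(q,[(np.round(np.array(x['extent']),1).tolist(),round(x['score'],2)) for x in spotter.find_in('wrist',q)[:4]])
cv2.imwrite('pics/m5.png',cv2.resize(im[60:210,180:380],(800,600),interpolation=cv2.INTER_CUBIC)[:,:,::-1])
E
```

```text
t15.78 q [0.04, 0.12, 1.4, -0.0, 1.61, 2.09] p [499.9, 56.4, 328.7] z [0.006, -0.001, -1.0] y [-0.46, -0.888, -0.002] F [-1.3, 0.4, 1.6] gap 37.7 gf 0.0
t16.28 q [-0.52, 0.11, 1.42, 0.44, 1.63, 1.55] p [504.0, -105.3, 353.2] z [0.195, 0.377, -0.906] y [-0.42, -0.802, -0.424] F [-1.1, -0.4, 0.2] gap 37.7 gf 0.0
t16.87 q [-0.82, 0.41, 1.39, 0.81, 1.68, 1.18] p [535.9, -208.0, 282.5] z [0.349, 0.682, -0.643] y [-0.298, -0.57, -0.766] F [-0.4, 0.0, 0.0] gap 37.4 gf 0.0
gate_index [([283.9, 189.3, 66.5, 80.6], 0.72), ([281.6, 292.9, 27.5, 12.5], 0.5)]
marker_tip [([251.8, 156.4, 7.7, 20.1], 0.68), ([283.3, 294.0, 27.4, 15.4], 0.27)]
marker [([254.6, 154.2, 8.9, 14.0], 0.44)]
gate_grip [([282.6, 188.9, 66.1, 79.4], 0.83)]
plug0 []
```

View pics/m5.png

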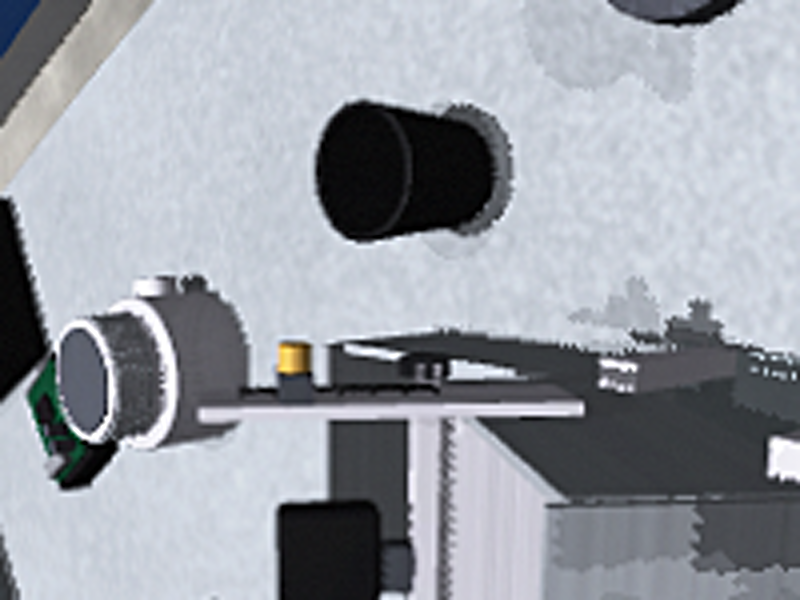

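m5.png (crop origin 180,60, scale 4): scale plate edge-on from (199,410) to (583,410), orange marker knob at (296,360), and dark tab parts behind the plate near (430,370). The plate hides both tips, so I'll move to a view from farther out on the +y side.

```bash
cat > view2.py <<'E'
from view import *
def vq(target,r,yaw,el,tyaw,T):
    yw,e=np.radians(yaw),np.radians(el)
    cam=np.array(target)+r*np.array([np.cos(yw)*np.cos(e),np.sin(yw)*np.cos(e),np.sin(e)])
    M=R.from_rotvec([0,0,np.radians(tyaw)]).as_matrix()@vp((0,0,0),T)[1]
    t=np.array(viewer.camera_model('wrist')['tool_from_camera'])[:3,3]
    return S(cam)-M@t,M
if __name__=='__main__':
    v=vq((-70,68,185),365,40,33,24,55)
    print(v[0],'st',Q.T@(v[0]-S((0,0,0))),wproj(np.array([Hp((20,65,125)),Hp((0,60,82)),Hp((0,0,116))]),v).round().tolist(),'lowest finger',v[0]+36*v[1][:,1])
    plan([v])
E
python3 view2.py
```

```text
[ 607.38136964 -243.47250277  267.68583207] st [ 44.5716671  124.36577254 267.68583207] [[250.0, 177.0], [282.0, 179.0], [247.0, 208.0]] lowest finger [ 606.21714019 -264.08840724  238.19635848]
0.2,0.034,0.029,0.175,-0.664,-0.507  rows>=3.4
```

```bash
python3 -m crank '[0.05,0.01,0.007,0.04,-0.17,-0.13,0.4, 0.1,0.017,0.014,0.09,-0.34,-0.26,0.4, 0.15,0.026,0.02,0.13,-0.5,-0.38,0.4, 0.2,0.034,0.029,0.175,-0.664,-0.507,0.4, 0.2,0.034,0.029,0.175,-0.664,-0.507,0.4, 0.2,0.034,0.029,0.175,-0.664,-0.507,0.4, 0.2,0.034,0.029,0.175,-0.664,-0.507,0.4]'>/dev/null; python3 log.py
python3 - <<'E'
from h import *
z=pose();np.savez('w6.npz',p=z[0],M=z[1])
im=shot('wrist','w6.png')
for q in ('gate_index','marker_tip','marker','gate_grip','plug0'): print(q,[(np.round(np.array(x['extent']),1).tolist(),round(x['score'],2)) for x in spotter.find_in('wrist',q)[:4]])
cv2.imwrite('pics/m6.png',cv2.resize(im[140:215,215:315],(800,600),interpolation=cv2.INTER_CUBIC)[:,:,::-1])
E
```

```text
t17.75 q [-0.73, 0.86, 0.76, 0.82, 2.07, 1.1] p [607.2, -244.1, 266.3] z [0.047, 0.819, -0.573] y [-0.034, -0.571, -0.82] F [-0.4, 0.8, -0.1] gap 37.4 gf 0.0
gate_index [([262.8, 206.2, 56.2, 73.1], 0.95), ([253.7, 261.9, 25.7, 23.2], 0.63)]
marker_tip [([246.1, 179.2, 10.2, 26.2], 0.73)]
marker [([248.1, 179.4, 8.7, 18.0], 0.66)]
gate_grip [([262.6, 205.8, 51.8, 69.0], 0.71)]
plug0 []
```

View pics/m6.png

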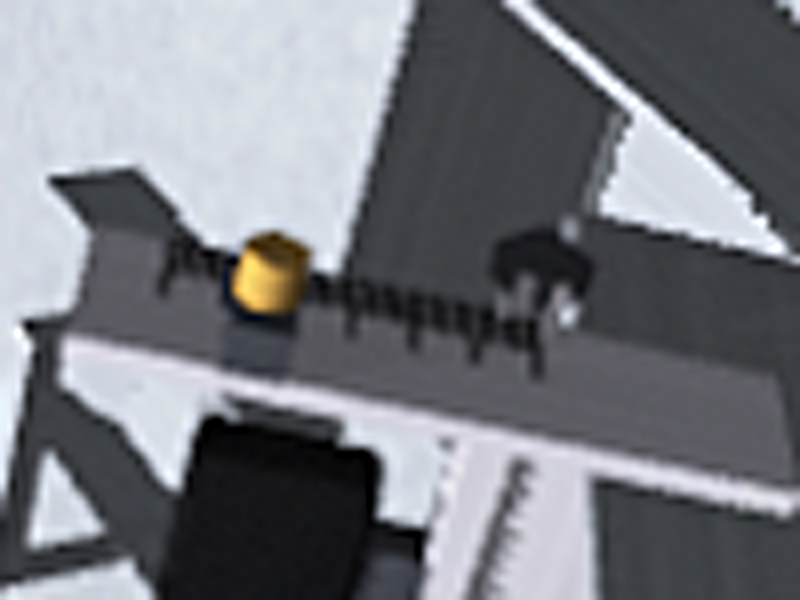

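m6.png (crop origin 215,140, scale 8): scale ticks 10 mm apart at columns 538 (zero, beside the tab), 475, 412, 350 and 165 (60 mm); clamp body centred at (262,345), orange knob at (271,272). So the marker is at roughly 43 mm. I'll refine that with the camera model.

Run:
```python
from view2 import *
from scipy.optimize import least_squares
np.set_printoptions(precision=1,suppress=True)
z=np.load('w6.npz'); pM=(z['p'],z['M'])
pix=lambda v:(wproj(np.array([Hp(v)]),pM)[0]-[215,140])*8+3.5
# calibrate hopper offset (3D shift in hopper frame) from plate corners + tick columns
C=[((95,232),(6,62,155)),((63,338),(38,62,155)),((778,375),(6,62,40)),((795,485),(38,62,40))]
for px,v in C: print(px,pix(v))
f=lambda d:np.concatenate([pix(np.array(v)+d)-px for px,v in C])
r=least_squares(f,[0,0,0]); print('shift',r.x,f(r.x)); d=r.x
tick=[(538,355,0),(475,345,10),(412,335,20),(350,318,30),(165,280,60)]
for x in (8,14): print('ticks x',x,[ (k,pix(np.array([x,62,82+k])+d)) for _,_,k in tick])
for y,px in ((62,(262,345)),(66,(262,345)),(70,(262,345)),(74,(271,272)),(80,(271,272)),(62,(538,355)),(62,(350,318)),(62,(165,265)),(66,(530,300)),(60,(530,300))):
    g=least_squares(lambda q:pix(np.array([q[0],y,q[1]])+d)-px,[20,120]); print(y,px,'x,z',g.x,'travel',g.x[1]-82)
```

```text
(95, 232) [ 93.4 230.3]
(63, 338) [ 65.1 342.1]
(778, 375) [779.9 383.7]
(795, 485) [801.3 502.2]
shift [-3.8 -1.3  0.1] [-0.5 -7.3  3.5 -3.1 -3.6  1.8  0.2  8.6]
ticks x 8 [(0, array([533. , 328.6])), (10, array([473.7, 315.3])), (20, array([413.9, 302. ])), (30, array([353.8, 288.6])), (60, array([171.9, 248.4]))]
ticks x 14 [(0, array([533.8, 349.2])), (10, array([473.7, 335.8])), (20, array([413.2, 322.4])), (30, array([352.2, 308.8])), (60, array([167.9, 268.3]))]
62 (262, 345) x,z [ 29.5 125.6] travel 43.56444989945939
66 (262, 345) x,z [ 35.4 126. ] travel 43.98223646305844
70 (262, 345) x,z [ 41.3 126.4] travel 44.40002302666937
74 (271, 272) x,z [ 27.5 126.9] travel 44.89736258314397
80 (271, 272) x,z [ 37.  127.5] travel 45.52155612391168
62 (538, 355) x,z [15.4 81.3] travel -0.6751758208382768
62 (350, 318) x,z [ 16.8 112.2] travel 30.24504190237066
62 (165, 265) x,z [ 13.2 142.6] travel 60.559404553172726
66 (530, 300) x,z [ 6.  83.6] travel 1.5863299069943935
60 (530, 300) x,z [-3.7 81.7] travel -0.31236151544345603
```

Run:
```python
from view2 import *
from scipy.optimize import least_squares
np.set_printoptions(precision=1,suppress=True)
z=np.load('w5.npz'); pM=(z['p'],z['M'])
pix=lambda v:(wproj(np.array([Hp(v)]),pM)[0]-[180,60])*4+1.5
d=np.array([-3.8,-1.3,.1])
print('plate near edge ends (199,410),(583,407):',pix(np.array([38,60,155])+d),pix(np.array([38,60,40])+d))
for y,x in((66,15),(66,28),(72,20),(76,20)): print(y,x,[ (k,pix(np.array([x,y,82+k])+d)) for k in (41,44,47)])
print('index',pix(np.array([0,66,82])+d),pix(np.array([0,62,82])+d))
print('grip',pix(np.array([0,0,116])+d),'corners', [pix(np.array(v)+d) for v in((8,22,133),(8,22,99))],'seen TL (278,505) TR (380,505)')
g=Hp(np.array([0,0,118])+d); M=ori(-HR[:,2],HR[:,0])
tcp=g+19*M[:,2]; pre=tcp-70*M[:,2]; print('grip w',g,'tcp',tcp,'pre',pre)
# waypoints: back to upright-ish then pre
a=vp((60,40,330),20)
b=((S((-20,0,345))),ori(-(Q@np.array([-np.sin(.0),0,1.])),Q[:,0]))
plan([a,b,(pre,M),(tcp,M)])
```

```text
plate near edge ends (199,410),(583,407): [200.8 418.3] [583.8 411.9]
66 15 [(41, array([304.3, 382.8])), (44, array([294.7, 382.9])), (47, array([285. , 383.1]))]
66 28 [(41, array([307.7, 389.7])), (44, array([297.7, 389.9])), (47, array([287.7, 390.1]))]
72 20 [(41, array([305.5, 366. ])), (44, array([295.7, 366.2])), (47, array([285.8, 366.4]))]
76 20 [(41, array([305.4, 353. ])), (44, array([295.6, 353.2])), (47, array([285.7, 353.4]))]
index [426.3 373.5] [426.2 385.5]
grip [323.  569.6] corners [array([272.8, 514.4]), array([377. , 511.5])] seen TL (278,505) TR (380,505)
grip w [557.1 -66.6 168.6] tcp [552.1 -76.3 153. ] pre [570.5 -40.6 210.3]
-0.207,-0.158,-0.046,-1.205,0.515,0.672  rows>=5.9 TOO BIG
-0.1,-0.201,0.033,-0.698,0,-0  rows>=2.8 
-0.003,-0.247,0.337,-1.222,0,0  rows>=4.9 TOO BIG
0,-0,0.175,0,0,0  rows>=1.7
```

Run:
```python
from view2 import *
d=np.array([-3.8,-1.3,.1])
g=Hp(np.array([0,0,118])+d); M=ori(-HR[:,2],HR[:,0]); tcp=g+19*M[:,2]; pre=tcp-70*M[:,2]
Y=R.from_rotvec([0,0,np.radians(12)]).as_matrix()
plan([(S((50,75,320)),Y@vp((0,0,0),32)[1]),vp((10,20,340),8),vp((-60,0,320),-16),(pre,M)])
```

```text
-0.117,-0.13,-0.042,-0.801,0.287,0.303  rows>=3.6 
-0.113,-0.134,0.025,-0.835,0.145,0.397  rows>=3.7 
-0.05,-0.166,0.074,-0.838,-0,-0.001  rows>=3.4 
-0.004,-0.217,0.222,-0.663,-0,0  rows>=3.0
```

```bash
python3 -m crank '[-0.05,-0.05,-0.03,-0.2,0.07,0.07,0.6, -0.08,-0.09,-0.042,-0.5,0.18,0.2,0.8, -0.117,-0.13,-0.042,-0.801,0.287,0.303,1, -0.117,-0.13,-0.042,-0.801,0.287,0.303,1, -0.117,-0.13,-0.042,-0.801,0.287,0.303,1]'>/dev/null; python3 log.py
python3 -m crank '[-0.04,-0.05,0.01,-0.3,0.05,0.14,1, -0.08,-0.09,0.018,-0.6,0.1,0.28,1, -0.113,-0.134,0.025,-0.835,0.145,0.397,1, -0.113,-0.134,0.025,-0.835,0.145,0.397,1]'>/dev/null; python3 log.py
python3 -m crank '[-0.02,-0.06,0.025,-0.3,0,0,1, -0.035,-0.11,0.05,-0.6,0,0,1, -0.05,-0.166,0.074,-0.838,0,0,1, -0.05,-0.166,0.074,-0.838,0,0,1]'>/dev/null; python3 log.py
python3 -m crank '[-0.001,-0.07,0.07,-0.22,0,0,1, -0.003,-0.15,0.15,-0.45,0,0,1, -0.004,-0.217,0.222,-0.663,0,0,1, -0.004,-0.217,0.222,-0.663,0,0,1, -0.004,-0.217,0.222,-0.663,0,0,1, -0.004,-0.217,0.222,-0.663,0,0,1]'>/dev/null; python3 log.py
python3 - <<'E'
from view2 import *
z=pose();np.savez('w7.npz',p=z[0],M=z[1])
im=shot('wrist','w7.png')
for q in ('gate_index','marker_tip','marker','gate_grip','plug0'): print(q,[(np.round(np.array(x['extent']),1).tolist(),round(x['score'],2)) for x in spotter.find_in('wrist',q)[:4]])
for v in [(-8,22,133),(-8,-22,133),(8,22,133),(8,-22,133)]: print(v,wproj(np.array([Hp(v)]),z).round(1),wproj(np.array([Hp(np.array(v)+[-3.8,-1.3,.1])]),z).round(1))
cv2.imwrite('pics/m7.png',cv2.resize(im,(800,600),interpolation=cv2.INTER_CUBIC)[:,:,::-1])
E
```

```text
t18.47 q [-0.68, 0.46, 1.08, 0.52, 1.81, 1.22] p [560.9, -224.5, 324.1] z [0.144, 0.504, -0.852] y [-0.22, -0.823, -0.524] F [-0.8, 0.2, 0.6] gap 67.7 gf 0.0
t18.80 q [-0.44, 0.23, 1.25, 0.14, 1.65, 1.62] p [530.2, -163.0, 341.4] z [0.065, 0.12, -0.991] y [-0.453, -0.881, -0.137] F [0.8, -0.9, 1.3] gap 92.8 gf 0.0
t19.13 q [-0.09, 0.32, 1.21, -0.27, 1.72, 1.93] p [545.5, -88.7, 316.2] z [-0.133, -0.249, -0.959] y [-0.432, -0.857, 0.282] F [0.1, -0.4, -0.6] gap 94.2 gf 0.0
t19.63 q [0.11, 0.56, 1.21, -0.5, 1.72, 2.17] p [570.6, -40.9, 209.9] z [-0.264, -0.508, -0.82] y [-0.374, -0.73, 0.572] F [0.1, 0.1, 1.5] gap 94.2 gf 0.0
gate_index [([260.3, 171.9, 22.4, 114.9], 0.83), ([300.8, 172.2, 165.7, 128.7], 0.23)]
marker_tip [([208.3, 13.0, 62.0, 25.7], 0.74), ([290.9, 119.5, 31.8, 28.9], 0.57)]
marker [([293.6, 117.4, 38.8, 25.2], 0.87)]
gate_grip [([260.5, 172.8, 18.7, 115.3], 0.71)]
plug0 [([276.6, 203.7, 6.8, 21.8], 0.79), ([276.1, 170.2, 17.7, 19.9], 0.67), ([272.1, 153.4, 18.9, 16.9], 0.49), ([277.1, 187.4, 12.4, 16.8], 0.44)]
(-8, 22, 133) [[253.7 177. ]] [[249.1 178.6]]
(-8, -22, 133) [[253.9 226.4]] [[249.5 227.8]]
(8, 22, 133) [[273.2 177.1]] [[268.5 178.6]]
(8, -22, 133) [[272.3 226.5]] [[267.9 227.9]]
```

View pics/m7.png

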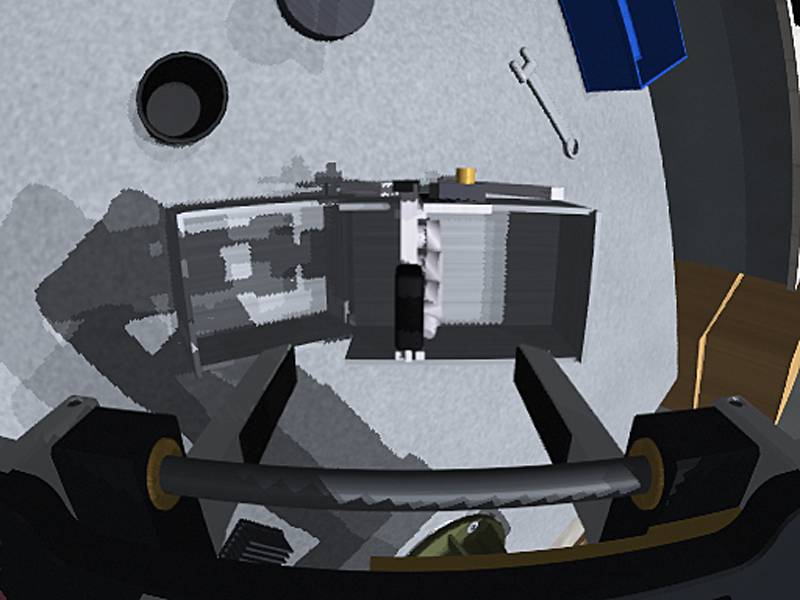

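m7.png shows the grip centred at (410,307) between the fingers, the four plugs behind the gate at (430,235–325), and the marker at (465,185). The grip is about 3 mm off in tool y, so I'll correct that, advance and grip.

```bash
python3 -m crank '[0.006,0.008,0.03,0,0,0,1, 0.006,0.008,0.08,0,0,0,1, 0.006,0.008,0.13,0,0,0,1, 0.006,0.008,0.16,0,0,0,1, 0.006,0.008,0.174,0,0,0,1, 0.006,0.008,0.174,0,0,0,1, 0.006,0.008,0.174,0,0,0,1]' 50 >/dev/null; python3 log.py
python3 -m crank '[0,0,0,0,0,0,0.1, 0,0,0,0,0,0,0.1, 0,0,0,0,0,0,0.1, 0,0,0,0,0,0,0.1, 0,0,0,0,0,0,0.1, 0,0,0,0,0,0,0.1, 0,0,0,0,0,0,0.1, 0,0,0,0,0,0,0.1, 0,0,0,0,0,0,0.1, 0,0,0,0,0,0,0.1, 0,0,0,0,0,0,0, 0,0,0,0,0,0,0, 0,0,0,0,0,0,0, 0,0,0,0,0,0,0, 0,0,0,0,0,0,0, 0,0,0,0,0,0,0]' 50 >/dev/null; python3 log.py
python3 - <<'E'
from h import *
z=pose();np.savez('g0.npz',p=z[0],M=z[1])
E
```

```text
t20.52 q [0.05, 0.56, 1.35, -0.52, 1.58, 2.19] p [553.4, -79.4, 155.0] z [-0.262, -0.509, -0.82] y [-0.374, -0.729, 0.573] F [0.4, -0.2, 0.4] gap 94.1 gf 0.0
t21.85 q [0.05, 0.56, 1.35, -0.52, 1.58, 2.19] p [553.3, -79.0, 154.1] z [-0.263, -0.509, -0.82] y [-0.374, -0.73, 0.573] F [3.2, 5.2, -2.8] gap 15.2 gf 50.0
```

```bash
cat > disp.py <<'E'
from h import *
z=np.load('g0.npz'); p,M=pose(); s=env.get_state()
print('travel %.2f lateral %s F along tool %s'%(-(p-z['p'])@z['M'][:,2],np.round((p-z['p'])@z['M'][:,:2],2),np.round(np.array(s['wrist_force'])@M,1)))
E
python3 -m crank '[0,0,-0.01,0,0,0,0, 0,0,-0.02,0,0,0,0, 0,0,-0.03,0,0,0,0, 0,0,-0.04,0,0,0,0, 0,0,-0.05,0,0,0,0, 0,0,-0.06,0,0,0,0, 0,0,-0.07,0,0,0,0, 0,0,-0.08,0,0,0,0, 0,0,-0.088,0,0,0,0, 0,0,-0.094,0,0,0,0, 0,0,-0.094,0,0,0,0, 0,0,-0.094,0,0,0,0]' >/dev/null; python3 log.py; python3 disp.py
python3 - <<'E'
from view2 import *
z=pose(); im=shot('wrist','w8.png')
for q in ('gate_index','gate_grip','marker','plug0'): print(q,[(np.round(np.array(x['extent']),1).tolist(),round(x['score'],2)) for x in spotter.find_in('wrist',q)[:4]])
E
```

```text
t22.85 q [0.08, 0.56, 1.28, -0.51, 1.65, 2.17] p [563.0, -60.0, 184.9] z [-0.263, -0.509, -0.82] y [-0.373, -0.73, 0.573] F [4.3, 1.6, -15.3] gap 15.2 gf 50.0
travel 37.51 lateral [-0.07  0.1 ] F along tool [  3.1 -11.6  10.6]
gate_index [([258.1, 192.3, 28.1, 144.7], 0.83), ([112.5, 196.5, 20.0, 25.4], 0.61), ([354.3, 65.5, 48.8, 75.5], 0.28), ([202.4, 11.5, 64.2, 21.4], 0.21)]
gate_grip [([257.1, 193.1, 27.6, 148.0], 0.67)]
marker [([293.9, 122.7, 40.9, 24.6], 0.81), ([258.6, 191.9, 25.5, 148.0], 0.19)]
plug0 [([168.8, 209.9, 18.9, 24.9], 0.86), ([118.1, 221.9, 18.4, 24.7], 0.69)]
```

```bash
python3 -m crank '[0,0,-0.006,0,0,0,0, 0,0,-0.011,0,0,0,0, 0,0,-0.0145,0,0,0,0, 0,0,-0.0145,0,0,0,0, 0,0,-0.0145,0,0,0,0, 0,0,-0.0145,0,0,0,0, 0,0,-0.0145,0,0,0,0, 0,0,-0.0145,0,0,0,0, 0,0,-0.0145,0,0,0,0, 0,0,-0.0145,0,0,0,0, 0,0,-0.0145,0,0,0,0, 0,0,-0.0145,0,0,0,0, 0,0,-0.0145,0,0,0,0, 0,0,-0.0145,0,0,0,0, 0,0,-0.0145,0,0,0,0, 0,0,-0.0145,0,0,0,0]' >/dev/null; python3 log.py; python3 disp.py
python3 - <<'E'
from view2 import *
z=pose(); im=shot('wrist','w9.png'); shot('scene','s9.png')
D=np.array([-.7,1.5,0])
for n in ('wrist','scene'):
  print(n,[(np.round(np.array(x['extent']),1).tolist(),round(x['score'],2)) for x in spotter.find_in(n,'plug0')[:6]])
for n,v in {'bin corners':[(-190,52,10),(-190,-52,10),(-58,-52,10),(-58,52,10)]}.items(): print(n,wproj(np.array([S(q) for q in v]),z).round().tolist(),proj('scene',np.array([S(q) for q in v])).round().tolist())
print('marker_tip/index pred cols',wproj(np.array([Hp((0,64,82+43.5)),Hp((0,64,82+37))]),z).round(1).tolist())
print('hopper floor px', wproj(np.array([Hp((12,40,10)),Hp((12,-40,10))]),z).round().tolist())
E
```

```text
t24.43 q [0.09, 0.56, 1.26, -0.51, 1.67, 2.17] p [564.4, -57.2, 189.5] z [-0.263, -0.509, -0.819] y [-0.373, -0.729, 0.573] F [5.3, 1.6, -16.4] gap 15.3 gf 50.0
travel 43.06 lateral [-0.08  0.13] F along tool [  4.  -12.5  11.2]
wrist [([118.6, 197.3, 22.7, 28.2], 0.78), ([120.5, 218.3, 19.6, 21.8], 0.72), ([116.2, 174.3, 22.7, 18.4], 0.59), ([170.5, 208.0, 23.4, 22.8], 0.55)]
scene [([244.8, 222.6, 5.9, 10.1], 0.44)]
bin corners [[101.0, 141.0], [112.0, 228.0], [209.0, 209.0], [206.0, 131.0]] [[241.0, 256.0], [264.0, 236.0], [237.0, 212.0], [214.0, 230.0]]
marker_tip/index pred cols [[260.7, 130.2], [260.6, 129.5]]
hopper floor px [[271.0, 144.0], [270.0, 211.0]]
```

All four plugs are detected inside the bin outline in the wrist view (columns 116–170, rows 174–218). The gate has been held at 43 mm against a marker measured at about 44 mm. Now I'll ease it shut.

```bash
python3 -m crank '[0,0,0.006,0,0,0,0, 0,0,0.014,0,0,0,0, 0,0,0.024,0,0,0,0, 0,0,0.034,0,0,0,0, 0,0,0.044,0,0,0,0, 0,0,0.054,0,0,0,0, 0,0,0.064,0,0,0,0, 0,0,0.074,0,0,0,0, 0,0,0.083,0,0,0,0, 0,0,0.091,0,0,0,0, 0,0,0.098,0,0,0,0, 0,0,0.103,0,0,0,0, 0,0,0.107,0,0,0,0, 0,0,0.109,0,0,0,0, 0,0,0.1095,0,0,0,0, 0,0,0.1095,0,0,0,0, 0,0,0.1095,0,0,0,0]' >/dev/null; python3 log.py; python3 disp.py
```

```text
t26.05 q [0.05, 0.56, 1.35, -0.52, 1.58, 2.19] p [553.3, -78.9, 154.5] z [-0.262, -0.509, -0.82] y [-0.374, -0.73, 0.572] F [6.1, 7.0, -11.1] gap 15.4 gf 50.0
travel 0.35 lateral [0.   0.12] F along tool [  2.2 -13.7   4. ]
```

```bash
python3 -m crank '[0,0,0.001,0,0,0,0, 0,0,0.002,0,0,0,0, 0,0,0.002,0,0,0,0]' >/dev/null; python3 disp.py
python3 -m crank '[0,0,0,0,0,0,0.3, 0,0,0,0,0,0,0.5, 0,0,0,0,0,0,0.8, 0,0,0,0,0,0,0.8, 0,0,0,0,0,0,0.8, 0,0,0,0,0,0,0.8, 0,0,0,0,0,0,0.8, 0,0,0,0,0,0,0.8, 0,0,-0.03,0,0,0,0.8, 0,0,-0.1,0,0,0,0.8, 0,0,-0.174,0,0,0,1, 0,0,-0.174,0,0,0,1, 0,0,-0.174,0,0,0,1, 0,0,-0.174,0,0,0,1]' >/dev/null; python3 log.py
python3 - <<'E'
from view2 import *
z=pose(); w=shot('wrist','w10.png'); s=shot('scene','s10.png'); t=shot('top','t10.png')
for n in ('wrist','scene','top'):
  for q in ('plug0','tray','gate_grip'): print(n,q,[(np.round(np.array(x['extent']),1).tolist(),round(x['score'],2)) for x in spotter.find_in(n,q)[:5]])
b=np.array([S(q) for q in [(-190,52,10),(-190,-52,10),(-58,-52,10),(-58,52,10)]]); print('bin',wproj(b,z).round().tolist())
a=P[2]+np.pi; Rz=R.from_euler('z',a).as_matrix()
T=np.array([505,215,0])+np.array([(-53,45,34),(-53,-45,34),(80,45,14),(80,-45,14),(0,51,81),(0,-51,81)])@Rz.T
for n in('scene','top'):
  q=proj(n,T);print(n,'tray pred',((q.min(0)+q.max(0))/2).round(1),np.ptp(q,axis=0).round(1))
o=cv2.imread('pics/w7.png')[:,:,::-1]; print('grip px w7/w10',[ (np.argwhere(i[160:240,240:290].sum(2)<40).mean(0)+[160,240]).round(1) for i in(o,w)])
E
```

```text
travel 0.00 lateral [0.04 0.1 ] F along tool [  0.3 -13.2   0.5]
t27.47 q [0.11, 0.56, 1.21, -0.51, 1.72, 2.16] p [570.9, -44.5, 210.0] z [-0.263, -0.509, -0.819] y [-0.373, -0.729, 0.574] F [-0.5, 0.1, -0.6] gap 93.7 gf 0.0
wrist plug0 [([124.1, 166.7, 22.7, 15.2], 0.87), ([175.4, 202.2, 21.2, 20.0], 0.84), ([128.1, 190.8, 17.9, 23.4], 0.72), ([129.2, 211.4, 10.6, 23.0], 0.49)]
wrist tray []
wrist gate_grip [([259.4, 174.3, 23.8, 112.0], 0.62), ([128.3, 213.6, 17.0, 24.2], 0.47)]
scene plug0 [([244.8, 224.6, 7.1, 6.8], 0.37), ([355.8, 319.4, 26.9, 38.2], 0.18)]
scene tray [([393.5, 252.3, 45.4, 45.2], 0.83), ([354.5, 184.8, 43.4, 38.5], 0.69), ([325.2, 238.5, 47.0, 43.8], 0.56)]
scene gate_grip [([222.6, 204.6, 31.2, 23.7], 0.43), ([212.2, 190.9, 61.3, 66.8], 0.17)]
top plug0 [([249.4, 171.1, 4.2, 8.3], 0.56), ([267.2, 186.8, 0.1, 3.6], 0.45), ([253.5, 163.2, 7.6, 6.5], 0.36)]
top tray [([170.3, 195.9, 29.5, 37.9], 0.76), ([110.5, 205.9, 45.9, 49.0], 0.64), ([323.4, 81.7, 41.5, 101.8], 0.17)]
top gate_grip [([306.0, 182.8, 78.0, 71.2], 0.63), ([293.1, 176.3, 34.5, 38.8], 0.57)]
bin [[110.0, 138.0], [120.0, 221.0], [211.0, 203.0], [209.0, 129.0]]
scene tray pred [322.3 237.7] [48.9 46. ]
top tray pred [181.7 198.5] [51.8 44.7]
grip px w7/w10 [array([194.5, 260.1]), array([196.1, 257.5])]
```

```bash
python3 -c "
from workcell import env
print(env.hand_in())"
```

```text
the job is handed in; nothing more can be done
None
```

I handed the job in at about 27.6 s; the judge's verdict was not shown. In my last camera checks all four plugs were in the catch bin, the tray looked upright on the bench, and the gate was eased shut after being held at 43 mm against a marker I measured at about 44 mm.

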